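Set up a blow-down evaporation run

TASK

Get the evaporator going: stand every amber sample vessel upright in a pocket of the sample block, slide the block fully home under the needle head (first wound up if its needles would catch the vessels), then wind the head down with the handwheel until its red pointer is on the red mark of the scale. With the gas still shut, turn the gauge's bezel until the pointer reads zero; when all that is done, throw the green toggle fully over to open the gas. Leave the other things on the bench where they are.

Things in the scene. Friction and masses are not known exactly. Their poses are not given: they have to be found in the camera images.
- evaporator: Fixed evaporator, white base 360 x 372 x 20 mm. Origin on the bench under the middle of the needle head; x points from the operator's side to the column (the way the block slides in), z up. Column: x = +120 to +165 mm, 90 mm wide, 265 mm high. Top arm from the column to x = +15 mm, 70 mm wide, 243 to 263 mm up. White scale plate, 24 mm wide, at x = 0, y = +179 mm, to 250 mm high.
- block (a joint): Travel of the sliding aluminium sample block along the evaporator's +x, in m: 0 = pulled out to the operator for loading, 0.115 = fully home under the needle head (end stop). It runs on rails, 3 N of friction, and stays where it is left. It starts out, at 0 to 0.025.
- block_row (a point): Middle of the sample block's row of pockets, on the level of the pocket floors (40 mm above the bench); moves with the block, axes as the evaporator's. The block is 78 (x) by 330 (y) mm; its four pockets lie in a row at y = -126, -42, +42 and +126 mm from this point, each 62 mm square and 22 mm deep, open at the top. One vessel to a pocket, any vessel in any pocket.
- block_handle (a point): Grip point on the block's black upright handle, a post 18 mm thick and 45 mm tall at the middle of its operator side (75 mm before the row's middle); the point is 78 mm above the bench and 17 mm under the post's top. Moves with the block.
- head (a joint): Downward travel of the needle head in m: 0 = top, grows as it goes down, 0.080 = lowest; 0.058 puts its pointer on the red mark. The head is a bar 36 x 330 x 26 mm over the home position of the pocket row, with four needles 50 mm long under it; at 0 the bar's underside is 195 mm and the needle tips 145 mm above the bench. It starts at 0.010 to 0.042; up to 0.027 the needles clear vessels standing in the block.
- wheel (a joint): Handwheel angle in rad, multi-turn, 0 = head at the top; clockwise seen from above is positive and lowers the head 8 mm a turn (head = 0.001273 x wheel). Range 0 to 62.8. The wheel is an aluminium disc 100 mm across, its top 283 mm above the bench, its vertical axis at the evaporator's x = +45 mm, y = 0. Light friction (about 2 N at the crank handle); the screw is self-locking.
- crank_grip (a point): Grip point of the handwheel's crank handle: a black upright sleeve 19 mm thick and 44 mm tall that spins freely on its spindle, 39 mm off the wheel's axis; the point is 26 mm above the sleeve's foot and 18 mm under its top (315 mm above the bench). Goes round with the wheel.
- head_pointer (a point): Tip of the red pointer on the end of the needle head, beside the scale plate (+y end). Moves up and down with the head.
- scale_mark (a point): The red mark on the white scale plate (black ticks every 10 mm), at the edge beside the pointer; the head is set when the pointer is level with it (150 mm above the bench).
- console: Fixed grey gas console 210 x 130 x 70 mm. Origin on the bench under its middle; x points away from its black front panel, z up. The gauge is on top at x = +50 mm, the toggle valve at x = -62 mm.
- gauge_centre (a point): Middle of the gauge's bezel, on its axis, 94 mm above the bench. The knurled bezel is 64 mm across and spans 84 to 102 mm above the bench; under it the gauge's neck is 54 mm across, down to the console's top at 70 mm. It turns the white dial with it, 1.5 rad either way from zero; friction 0.05 N m, stays where it is left.
- zero_mark (a point): The red zero mark on the dial, 22 mm from the gauge's axis; turns with the bezel. At the start it stands 0.4 to 1.3 rad counter-clockwise (seen from above) of the resting pointer.
- pointer_tip (a point): Tip of the gauge's black pointer, 22 mm from the axis, under the glass. With the gas shut it rests pointing along the console's +x; opening the gas swings it clockwise by 1.5 rad.
- gas (a joint): Toggle valve's angle in rad: 0 = shut (leaning to the console's -x, 0.5 rad from upright), 1.0 = fully open (leaning as far to +x). About 1 N at the tip moves it; it stays where it is left.
- gas_tip (a point): Centre of the green ball, 26 mm thick, on the toggle's tip; the lever is 55 mm long from a pivot 92 mm above the bench to this point, and swings in the console's x-z plane.
- vessel0: Amber glass sample vessel with a white collar band, open cup 54 mm across and 75 mm tall, 0.08 to 0.17 kg, wall 3 mm. Origin at the middle of its underside, z up its axis. Starts upright on the blue mat (3 mm thick) beside the evaporator; absent in some runs.
- vessel1: Amber glass sample vessel with a white collar band, open cup 54 mm across and 75 mm tall, 0.08 to 0.17 kg, wall 3 mm. Origin at the middle of its underside, z up its axis. Starts upright on the blue mat (3 mm thick) beside the evaporator; absent in some runs.
- vessel2: Amber glass sample vessel with a white collar band, open cup 54 mm across and 75 mm tall, 0.08 to 0.17 kg, wall 3 mm. Origin at the middle of its underside, z up its axis. Starts upright on the blue mat (3 mm thick) beside the evaporator; absent in some runs.
- vessel3: Amber glass sample vessel with a white collar band, open cup 54 mm across and 75 mm tall, 0.08 to 0.17 kg, wall 3 mm. Origin at the middle of its underside, z up its axis. Starts upright on the blue mat (3 mm thick) beside the evaporator; absent in some runs.
- reagent_jar: Bystander: green capped jar, 60 mm across, 95 mm tall, beyond the mat; leave it. Origin at the middle of its underside.
- spatula: Bystander: steel spoon 180 mm long lying before the mat; leave it.
- tip_box: Bystander: blue box 85 x 120 x 65 mm with a clear lid, beyond the console; leave it.
Things that resemble listed ones, but are neither listed nor needed, are in the scene too. What is shaped like the vessel2 but purple is not meant.

How it is judged:
By the outcome, as a careful person would: the job done as asked, in the order asked, and still so for the second after the job is handed in, with the robot touching nothing.
Of vessel0, vessel1, vessel2, vessel3 only 2 to 4 are there at a start; the rules pass over those that are not, and their reading is None.
At some moment in a run one of vessel0, vessel1, vessel2, vessel3 may be knocked a few centimetres aside while the robot is not near it.
Once in a run the grip may slacken for a moment while it holds something.
It also fails if it takes over 210 s, if anything falls off the work surface, if the arm or the gripper's body presses on something with over 40 N, if the wrist force passes 120 N, or if a joint passes its speed limit or range.

ROBOT

A 6-joint arm with a two-finger parallel gripper is mounted at the origin on the work surface. World frame = base frame: x ahead of the robot, y to its left, z up, the work surface at z = 0. Lengths are in m, angles in degrees, forces in N, time in s.
With the tool pointing down it reaches from about 0.35 to 0.875 m from the base axis. Payload 4.2 kg.
Tool frame: the origin (TCP) lies on the centre line of the jaws, within the pads' length; the fingertips stand 22 mm ahead of it and the grasp point (between the pads) lies 3 mm ahead of it (r.tcp_to_tips is the distance from the TCP to the fingertips, in m); z points along the fingers, y is the line along which they close (so a half turn about z gives the same grasp; the last joint's range is limited). The gripper opens to 87 mm and grips with 3 to 60 N. Pads are 19 mm wide; open, the fingers measure 117 mm over their backs; the gripper's body (75 mm by 190 mm) begins 51 mm behind the grasp point.
Start: joints at [-53.652, 22.042, 0.453, 0, -68.411, -14.817], TCP at [0.229, -0.581, 0.245] pointing down, gripper open.
Joint ranges: [-179.83, 179.83], [-69.29, 118.12], [-61.27, 80.66], [-181.25, 117.63], [-171.15, -9.14], [-177.46, 177.46]. Speed limits (degrees/s): [159.86, 159.86, 180, 180, 180, 180].

INTERFACE

Orientations are given as a 3x3 rotation matrix whose columns are the frame's x, y, z axes.
In Python, from station import r gives the robot as it stands.
- The arm moves only by the tool apply_moves, never from a script. Its argument "plan" is a list of rows, each an object with "grip": the opening, from 0 (shut) to 1 (fully open); "offset": the shift along the tool's x, y, z in cm, a list of three; "spin": the turn about the tool's z in rad. A call has 1 to 5 rows; each row is the pose to reach, as a shift and turn from the pose commanded when the call began, along the tool's axes at that moment; what a row does not reach only later rows make up. A row lasts 1/10 s, in which the tool goes at most 50 mm and 8.59 degrees, less where a joint would pass 70% of its speed; a pose out of reach is approached as far as the arm can. A call with a gripper value outside its range is refused whole. The fingers move at their own pace and stop on an object; the grip force is fixed at half the most. Time passes only in rows, so rows that repeat a pose let the fingers close. It gives the time, the measured TCP pose, the force, the opening and the grip force at its end, in the units of the state.
- r.sense(): the state, without advancing time (a new reading comes with each control period).
- r.capture(name): name is "scene" or "top" or "wrist"; returns a dict with "img" (420x560x3 uint8, blue, green, red), "depth" (420x560 float32, m along the optical axis (not along the pixel's ray), 0 where there is no reading), "mtx" (3x3 intrinsics, pixels), "R" (3x3) and "t" (3): a world point X has camera coordinates R X + t. Camera axes: x right, y down, z forward; pixel columns grow to the right and rows downward; lengths in m; the calibration is good to about 2 mm. A picture is of the moment at which its call begins.
- r.finish_job(): hands the job in; it is judged then, once.
The state is a dict: "time_s": time; "joints": joint angles; "joint_velocities": joint speeds; "effort": joint torques, N m; "tcp_pos": TCP position; "ee_rot": TCP orientation; "wrist_force": force on the tool from outside, world axes, zero at the start; "moment": the same for the moment, N m; "gripper_width": opening from 0.0 (shut) to 1.0 (fully open); "gripper_force": force on a finger pad.
Only numpy, scipy, OpenCV 4.12 (cv2) and the standard library are available. Lean on these libraries where they do the work, as an engineer would, in place of code of your own. Each camera call takes 0.05 s, during which the arm holds its last target. There are 200 camera calls.

## Working session

There is one attempt and no reset: what is moved stays moved. The work goes in short steps, Python scripts to look and compute and a tool call to move; the robot and the scene stay as the last step left them, time stands still between calls to the robot, and variables do not carry over. Pictures are saved under pics/ and viewed, at most 17 in all, crops included, and the job is handed in when it is done.

Besides the shell and the picture viewer there is one more tool, called after "Emit:" in YAML: its name, and indented under it one key for each argument. apply_moves: Moves the arm, as the interface text tells. Its arguments: {"type":"object","properties":{"plan":{"type":"array"}},"required":["plan"]}

```bash
ls; mkdir -p pics
cat > h.py <<'E'
import numpy as np, cv2
from station import r
def cap(n):
    c=r.capture(n); return c
def px2w(c,u,v,z=None):
    K=np.array(c["mtx"]);R=np.array(c["R"]);t=np.array(c["t"]).ravel()
    d=np.linalg.inv(K)@np.array([u,v,1.0]); o=-R.T@t; w=R.T@d
    if z is None: s=float(c["depth"][int(round(v)),int(round(u))])
    else: s=(z-o[2])/w[2]
    return o+s*w
def w2px(c,X):
    p=np.array(c["mtx"])@(np.array(c["R"])@np.asarray(X)+np.array(c["t"]).ravel()); return p[:2]/p[2]
def cloud(c):
    h,w=c["depth"].shape; v,u=np.mgrid[:h,:w]; K=np.array(c["mtx"])
    d=c["depth"]; P=np.stack([(u-K[0,2])/K[0,0]*d,(v-K[1,2])/K[1,1]*d,d],-1)
    return (P-np.array(c["t"]).ravel())@np.array(c["R"])
E
python3 - <<'E'
from h import *
import pickle
for n in ("scene","top","wrist"):
    c=cap(n); cv2.imwrite(f"pics/{n}0.png",c["img"]); pickle.dump(c,open(f"{n}0.pkl","wb"))
    print(n,(-np.array(c["R"]).T@np.array(c["t"]).ravel()).round(3),np.array(c["mtx"])[0,0])
s=r.sense();print({k:np.round(v,3) for k,v in s.items()})
a=np.hstack([cv2.imread("pics/top0.png"),]);
E
```

```text
pics
scene [1.441 0.664 1.   ] 537.9022317586143
top [ 0.372 -0.05   1.299] 412.75979966565296
wrist [ 0.166 -0.607  0.384] 377.5940805642673
{'time_s': np.float64(0.15), 'joints': array([-5.3651e+01,  2.2081e+01,  3.9700e-01, -1.9000e-02, -6.8412e+01,
       -1.4818e+01]), 'joint_velocities': array([-0.059, -0.122,  0.22 ,  0.153, -0.036,  0.01 ]), 'effort': array([-1.0000e-03, -3.9105e+01,  1.8759e+01,  4.2220e+00,  1.2000e-02,
       -0.0000e+00]), 'tcp_pos': array([ 0.229, -0.581,  0.244]), 'ee_rot': array([[-0.93 , -0.367, -0.001],
       [-0.367,  0.93 ,  0.002],
       [ 0.   ,  0.002, -1.   ]]), 'wrist_force': array([ 0.277, -0.74 ,  0.49 ]), 'moment': array([0.004, 0.019, 0.02 ]), 'gripper_force': np.float64(0.0), 'gripper_width': np.float64(1.0)}
```

View pics/top0.png

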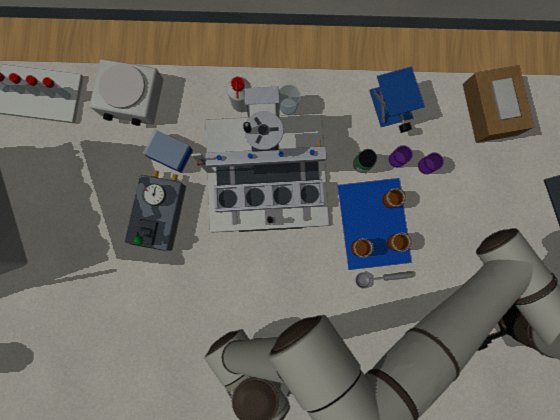

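View pics/scene0.png

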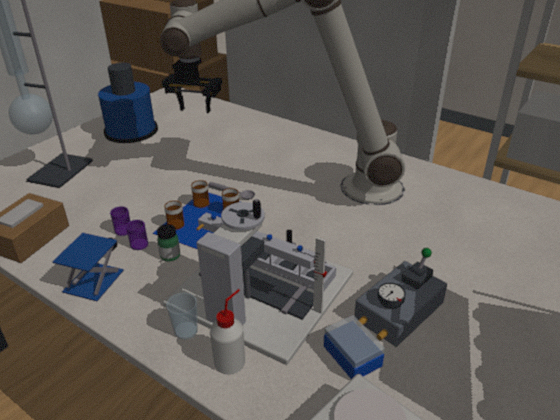

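Run:
```python
from h import *
import pickle
c=pickle.load(open("top0.pkl","rb")); s=pickle.load(open("scene0.pkl","rb"))
P=cloud(c); img=c["img"]; hsv=cv2.cvtColor(img,cv2.COLOR_BGR2HSV)
def reg(P,x0,x1,y0,y1,z0,z1): return (P[...,0]>x0)&(P[...,0]<x1)&(P[...,1]>y0)&(P[...,1]<y1)&(P[...,2]>z0)&(P[...,2]<z1)
# vessels: amber
m=((hsv[...,0]>4)&(hsv[...,0]<22)&(hsv[...,1]>120)).astype(np.uint8); m[:150]=0;m[265:]=0; m[:,:335]=0
n,l,st,ce=cv2.connectedComponentsWithStats(m)
for i in range(1,n):
    if st[i,4]>40: print("amber",ce[i].round(1),st[i,4])
for (u,v) in [(394,198),(362,247),(399,242)]:
    X=px2w(c,u,v,0.05)
    mm=reg(P,X[0]-.05,X[0]+.05,X[1]-.05,X[1]+.05,.068,.085)
    q=P[mm][:,:2]; (cx,cy),rad=cv2.minEnclosingCircle((q*1000).astype(np.float32)); print("vessel",(u,v),round(cx),round(cy),round(rad),len(q),P[mm][:,2].mean().round(3))
# wheel
X=px2w(c,264,129,.283); mm=reg(P,X[0]-.08,X[0]+.08,X[1]-.08,X[1]+.08,.27,.29); q=P[mm]; (cx,cy),rad=cv2.minEnclosingCircle((q[:,:2]*1000).astype(np.float32)); print("wheel",cx,cy,rad,np.median(q[:,2]))
mm=reg(P,X[0]-.08,X[0]+.08,X[1]-.08,X[1]+.08,.30,.35); q=P[mm]; print("crank",q.mean(0),len(q))
# console top
X=px2w(c,150,215,.07); mm=reg(P,X[0]-.15,X[0]+.15,X[1]-.11,X[1]+.11,.064,.076); q=(P[mm][:,:2]*1000).astype(np.float32); print("console",cv2.minAreaRect(q))
X=px2w(c,153,195,.1); mm=reg(P,X[0]-.06,X[0]+.06,X[1]-.06,X[1]+.06,.092,.112); q=P[mm]; print("gauge",cv2.minEnclosingCircle((q[:,:2]*1000).astype(np.float32)),np.median(q[:,2]))
m=((hsv[...,0]>45)&(hsv[...,0]<75)&(hsv[...,1]>150)&(hsv[...,2]>70)); v,u=np.nonzero(m[:,:200]); print("ball px",u.mean(),v.mean(),len(u), px2w(c,u.mean(),v.mean(),.14))
# block top z=.062
X=px2w(c,270,195,.062); mm=reg(P,X[0]-.06,X[0]+.06,X[1]-.2,X[1]+.2,.056,.068); q=(P[mm][:,:2]*1000).astype(np.float32); print("block",cv2.minAreaRect(q),np.median(P[mm][:,2]))
X=px2w(c,270,219,.09); mm=reg(P,X[0]-.03,X[0]+.03,X[1]-.03,X[1]+.03,.08,.11); print("handle",P[mm].mean(0),P[mm][:,2].max(),mm.sum())
# base
mm=reg(P,X[0]-.1,X[0]+.4,X[1]-.25,X[1]+.25,.014,.027); q=(P[mm][:,:2]*1000).astype(np.float32); print("base",cv2.minAreaRect(q))
mm=reg(P,X[0],X[0]+.3,X[1]-.25,X[1]+.3,.19,.23);q=(P[mm][:,:2]*1000).astype(np.float32); print("bar",cv2.minAreaRect(q),np.median(P[mm][:,2]), np.percentile(P[mm][:,2],[10,90]))
a=cv2.resize(img[140:280,320:460],None,fx=4,fy=4,interpolation=cv2.INTER_CUBIC)
cv2.imwrite("pics/c1.png",a)
```

```text
amber [395.1 197.3] 174
amber [386.  201.3] 55
amber [400.4 242. ] 185
amber [390.1 242.5] 51
amber [361.2 247.4] 223
vessel (394, 198) 549 -396 29 100 0.077
vessel (362, 247) 393 -299 28 93 0.077
vessel (399, 242) 414 -412 28 106 0.076
wheel 696.538330078125 -0.2860700786113739 67.89997100830078 0.28418199199326827
crank [0.67235994 0.0357278  0.32645367] 67
console ((502.54388427734375, 326.2486877441406), (131.37521362304688, 249.9506072998047), 80.69083404541016)
gauge ((531.9510498046875, 321.4867858886719), 33.183658599853516) 0.10061900647767517
ball px 135.89655172413794 240.17241379310346 29 [0.3950366  0.35155741 0.14      ]
block ((543.8793334960938, -13.692916870117188), (79.36572265625, 330.50244140625), 4.873658657073975) 0.06260158683724276
handle [ 0.46836933 -0.02009671  0.09400902] 0.09884710105468403 32
base ((652.2626953125, -0.4475250244140625), (422.5504150390625, 372.2681579589844), 4.782677173614502)
bar ((684.9398193359375, 10.904159545898438), (141.03187561035156, 355.08294677734375), 4.664187908172607) 0.19269402013098413 [0.1906093  0.20248397]
```

View pics/c1.png

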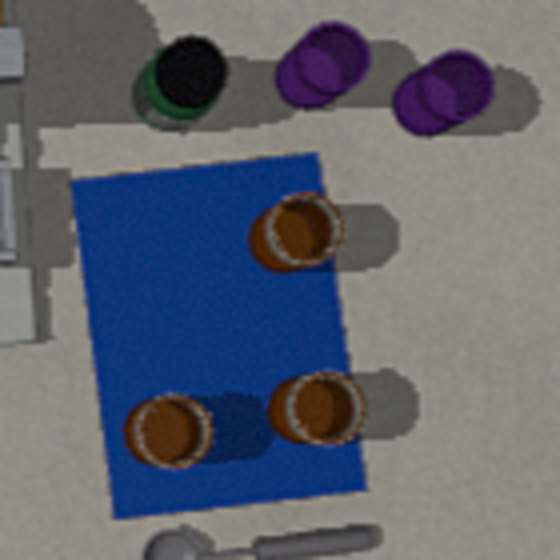

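The enlarged crop shows three amber vessels with white collars on the mat, at top-view pixels (394,198), (400,242) and (362,248). The purple cups at (400,157) and (430,163) are the decoys, and the green jar is at (367,160). I'll align the tool with the evaporator and go above the vessels.

Emit:
apply_moves:
  plan:
    - {"grip": 1, "offset": [-5, 2, 0], "spin": 0.15}
    - {"grip": 1, "offset": [-10, 4, 0], "spin": 0.29}
    - {"grip": 1, "offset": [-14, 6, 0], "spin": 0.29}
    - {"grip": 1, "offset": [-18, 7, 0], "spin": 0.29}
    - {"grip": 1, "offset": [-18, 7, 0], "spin": 0.29}

```text
time_s: 0.65
tcp_pos: [0.3749, -0.447, 0.2444]
ee_rot: [[-0.996, -0.092, 0.001], [-0.092, 0.996, 0.0], [-0.001, 0.0, -1.0]]
wrist_force: [-0.0, -1.2, -0.0]
gripper_width: 1.0
gripper_force: 0.0
```

```bash
cat >> h.py <<'E'
YAW=np.radians(4.83)
def off(X,verbose=True):
    s=r.sense(); R=np.array(s["ee_rot"]); return (R.T@(np.asarray(X)-np.array(s["tcp_pos"]))*100).round(2)
def st():
    s=r.sense(); R=np.array(s["ee_rot"]); print("t",round(s["time_s"],2),"tcp",np.round(s["tcp_pos"],4),"xang",np.degrees(np.arctan2(R[1,0],R[0,0])).round(2),"tilt",np.degrees(np.arccos(-R[2,2])).round(2),"F",np.round(s["wrist_force"],1),"w",round(s["gripper_width"],3),"gf",round(float(s["gripper_force"]),1))
def reg(P,x0,x1,y0,y1,z0,z1): return (P[...,0]>x0)&(P[...,0]<x1)&(P[...,1]>y0)&(P[...,1]<y1)&(P[...,2]>z0)&(P[...,2]<z1)
def circ(q):
    from scipy.optimize import least_squares
    c0=np.append(q.mean(0),.03)
    return least_squares(lambda p:np.hypot(q[:,0]-p[0],q[:,1]-p[1])-p[2],c0,loss="soft_l1",f_scale=.001).x
def amber(c):
    "amber vessels in view: rim points -> circle"
    P=cloud(c); hsv=cv2.cvtColor(c["img"],cv2.COLOR_BGR2HSV)
    m=((hsv[...,0]>4)&(hsv[...,0]<22)&(hsv[...,1]>110)).astype(np.uint8)
    m=cv2.morphologyEx(m,cv2.MORPH_CLOSE,np.ones((7,7),np.uint8))
    n,l,s,ce=cv2.connectedComponentsWithStats(m); out=[]
    for i in range(1,n):
        if s[i,4]<300: continue
        mm=cv2.dilate((l==i).astype(np.uint8),np.ones((9,9)))>0
        p=P[mm]; z=np.percentile(p[:,2],98); p=p[np.abs(p[:,2]-z)<.004]
        if len(p)<15: continue
        f=circ(p[:,:2]); out.append((f.round(4),z.round(3),ce[i].round(),s[i,:4]))
    return out
E
python3 - <<'E'
from h import *
import pickle
st()
w=cap("wrist"); cv2.imwrite("pics/w1.png",w["img"])
for a in amber(w): print(a)
c=pickle.load(open("top0.pkl","rb")); P=cloud(c); img=c["img"]
# wheel: rim points disc 
mm=reg(P,.6,.78,-.08,.08,.276,.290); q=P[mm][:,:2]
g=cv2.cvtColor(img,cv2.COLOR_BGR2GRAY)[85:170,215:315]; 
h=cv2.HoughCircles(cv2.resize(g,None,fx=4,fy=4,interpolation=cv2.INTER_CUBIC),cv2.HOUGH_GRADIENT,1,50,param1=100,param2=25,minRadius=65,maxRadius=100)
for a in h[0][:3]: u,v=215+(a[0]+.5)/4-.5,85+(a[1]+.5)/4-.5; print("wheel",a,px2w(c,u,v,.283))
y=YAW; E=np.array([[np.cos(y),np.sin(y)],[-np.sin(y),np.cos(y)]])
B=np.array([.5439,-.0137]); L=(P[...,:2]-B)@E.T
# bar profile: along evap y=+-.1..; x from .05 to .16
for x in np.arange(.06,.18,.01):
    k=(np.abs(L[...,0]-x)<.005)&(np.abs(L[...,1])>.06)&(np.abs(L[...,1])<.15); print(round(x,3),np.percentile(P[k][:,2],[10,50,90]).round(3),end=" ")
k=(np.abs(L[...,1]-.179)<.011)&(P[...,2]>.23)&(P[...,2]<.26)&(L[...,0]>0); print("\nscale top",L[k].mean(0),k.sum())
E
```

```text
t 0.65 tcp [ 0.3749 -0.447   0.2444] xang -174.71 tilt 0.05 F [-0.  -1.2 -0. ] w 1.0 gf 0.0
(array([ 0.391 , -0.3012,  0.0252]), np.float64(0.079), array([442., 219.]), array([401, 184,  88,  76], dtype=int32))
(array([ 0.5389, -0.4243,  0.1992]), np.float64(0.306), array([320., 231.]), array([292, 194,  62,  76], dtype=int32))
(array([-14.0272, 151.2274, 152.4051]), np.float64(0.315), array([ 68., 288.]), array([ 53, 255,  39,  67], dtype=int32))
(array([  14.8957, -156.4915,  156.7658]), np.float64(0.315), array([505., 288.]), array([482, 255,  39,  67], dtype=int32))
(array([ 2.4121, -0.2387,  2.074 ]), np.float64(0.327), array([396., 341.]), array([254, 311, 306,  42], dtype=int32))Traceback (most recent call last):
  File "<stdin>", line 11, in <module>
TypeError: 'NoneType' object is not subscriptable
```

View pics/w1.png

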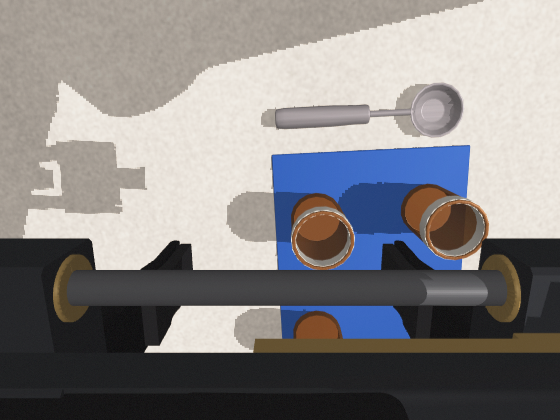

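The wrist view shows two amber vessels at pixels (322,238) and (453,228), with the spoon behind them. I'll refine these positions and compute the offsets.

```bash
sed -i 's/p=P\[mm\]; z=/p=P[mm]; p=p[(p[:,2]>.04)\&(p[:,2]<.14)]\n        if len(p)<30: continue\n        z=/' h.py
python3 - <<'E'
from h import *
import pickle
w=cap("wrist"); pickle.dump(w,open("w1.pkl","wb"))
for a in amber(w): print(a)
c=pickle.load(open("top0.pkl","rb")); P=cloud(c); img=c["img"]
print("top amber")
for a in amber(c): print(a)
print(off([.414,-.412,.061]))
y=YAW; E=np.array([[np.cos(y),np.sin(y)],[-np.sin(y),np.cos(y)]])
B=np.array([.5439,-.0137]); L=(P[...,:2]-B)@E.T
for x in np.arange(.06,.18,.01):
    k=(np.abs(L[...,0]-x)<.005)&(np.abs(L[...,1])>.06)&(np.abs(L[...,1])<.15); print(round(x,3),np.percentile(P[k][:,2],[10,50,90]).round(3),end=" ")
k=(np.abs(L[...,1]-.179)<.011)&(P[...,2]>.23)&(P[...,2]<.26)&(L[...,0]>0); print("\nscale top",L[k].mean(0),k.sum())
k=(P[...,2]>.277)&(P[...,2]<.288)&(np.abs(L[...,1])<.07)&(L[...,0]>.05); q=L[k]; print("wheel pts",len(q),np.percentile(q,[0,1,5,50,95,99,100],axis=0).round(3).tolist())
k=(P[...,2]>.31)&(np.abs(L[...,1])<.07)&(L[...,0]>.05)&(L[...,0]<.25); print("crank",L[k].mean(0),k.sum())
E
```

```text
(array([ 0.391 , -0.3013,  0.0252]), np.float64(0.079), array([443., 220.]), array([402, 186,  88,  76], dtype=int32))
(array([ 0.4108, -0.4135,  0.0251]), np.float64(0.079), array([322., 233.]), array([293, 195,  62,  75], dtype=int32))
(array([ 0.5466, -0.3977,  0.0279]), np.float64(0.054), array([397., 342.]), array([254, 313, 306,  40], dtype=int32))
top amber
(array([ 0.3583, -0.4946,  0.5715]), np.float64(0.11), array([303.,  52.]), array([  0,  17, 560, 125], dtype=int32))
(array([ 0.5474, -0.3957,  0.0252]), np.float64(0.083), array([394., 198.]), array([383, 188,  23,  20], dtype=int32))
(array([ 0.4136, -0.4113,  0.0253]), np.float64(0.082), array([399., 242.]), array([387, 233,  24,  18], dtype=int32))
[-4.51  3.33 18.33]
0.06 [0.027 0.03  0.034] 0.07 [0.028 0.036 0.191] 0.08 [0.028 0.189 0.194] 0.09 [0.029 0.19  0.196] 0.1 [0.029 0.19  0.194] 0.11 [0.188 0.191 0.194] 0.12 [0.179 0.182 0.186] 0.13 [0.18  0.181 0.182] Traceback (most recent call last):
  File "<stdin>", line 12, in <module>
    return _quantile_unchecked(
        a, q, axis, out, overwrite_input, method, keepdims, weights)
    return _ureduce(a,
                    func=_quantile_ureduce_func,
    ...<5 lines>...
                    overwrite_input=overwrite_input,
                    method=method)
    r = func(a, **kwargs)
    result = _quantile(arr,
                       quantiles=q,
    ...<2 lines>...
                       out=out,
                       weights=wgt)
    slices_having_nans = np.isnan(arr[-1, ...])
                                  ~~~^^^^^^^^^
IndexError: index -1 is out of bounds for axis 0 with size 0
```

Run:
```python
from h import *
st(); print(off([.412,-.4125,.061]))
```

```text
t 0.75 tcp [ 0.372  -0.4492  0.2443] xang -174.94 tilt 0.03 F [ 0.5 -0.4  0.3] w 1.003 gf 0.0
[-4.31  3.29 18.33]
```

Emit:
apply_moves:
  plan:
    - {"grip": 1, "offset": [-4.4, 3.4, 2], "spin": 0}
    - {"grip": 1, "offset": [-4.4, 3.4, 5], "spin": 0}
    - {"grip": 1, "offset": [-4.4, 3.4, 10], "spin": 0}
    - {"grip": 1, "offset": [-4.4, 3.4, 14], "spin": 0}
    - {"grip": 1, "offset": [-4.4, 3.4, 18.3], "spin": 0}

```text
time_s: 1.25
tcp_pos: [0.4112, -0.4135, 0.0603]
ee_rot: [[-0.996, -0.084, 0.001], [-0.084, 0.996, -0.001], [-0.0, -0.001, -1.0]]
wrist_force: [0.5, -0.9, -0.4]
gripper_width: 0.996
gripper_force: 0.0
```

Emit:
apply_moves:
  plan:
    - {"grip": 1, "offset": [0, 0, 0], "spin": 0}
    - {"grip": 0.4, "offset": [0, 0, 0], "spin": 0}
    - {"grip": 0.3, "offset": [0, 0, 0], "spin": 0}
    - {"grip": 0.2, "offset": [0, 0, 0], "spin": 0}
    - {"grip": 0.2, "offset": [0, 0, 0], "spin": 0}

```text
time_s: 1.75
tcp_pos: [0.4129, -0.4132, 0.0636]
ee_rot: [[-0.996, -0.086, 0.003], [-0.086, 0.996, -0.002], [-0.003, -0.002, -1.0]]
wrist_force: [-0.3, -0.3, 0.9]
gripper_width: 0.722
gripper_force: 0.0
```

Run:
```python
from h import *
st()
y=YAW; ex=np.array([np.cos(y),np.sin(y)]); ey=np.array([-np.sin(y),np.cos(y)])
B=np.array([.5439,-.0137])
for k in (-126,-42,42,126): print(k,(B+ey*k/1000).round(4), off([*(B+ey*k/1000),.1]))
```

```text
t 1.75 tcp [ 0.4129 -0.4132  0.0636] xang -175.09 tilt 0.22 F [-0.3 -0.3  0.9] w 0.722 gf 0.0
-126 [ 0.5545 -0.1393] [-16.47  26.07  -3.65]
-42 [ 0.5474 -0.0556] [-16.48  34.47  -3.67]
42 [0.5404 0.0282] [-16.49  42.87  -3.69]
126 [0.5333 0.1119] [-16.5   51.27  -3.7 ]
```

Emit:
apply_moves:
  plan:
    - {"grip": 0.2, "offset": [0, 0, 0], "spin": 0}
    - {"grip": 0.2, "offset": [0, 0, 0], "spin": 0}
    - {"grip": 0.2, "offset": [0, 0, 0], "spin": 0}
    - {"grip": 0.2, "offset": [0, 0, 0], "spin": 0}

```text
time_s: 2.15
tcp_pos: [0.4126, -0.4127, 0.0628]
ee_rot: [[-0.996, -0.086, 0.001], [-0.086, 0.996, -0.001], [-0.001, -0.001, -1.0]]
wrist_force: [-0.6, 2.0, 6.7]
gripper_width: 0.62
gripper_force: 30.0
```

Emit:
apply_moves:
  plan:
    - {"grip": 0.2, "offset": [0, 0, -4], "spin": 0}
    - {"grip": 0.2, "offset": [0, 0, -8], "spin": 0}
    - {"grip": 0.2, "offset": [-1, 3, -11], "spin": 0}
    - {"grip": 0.2, "offset": [-2, 7.5, -11], "spin": 0}
    - {"grip": 0.2, "offset": [-3, 12, -11], "spin": 0}

```text
time_s: 2.65
tcp_pos: [0.4318, -0.2893, 0.1723]
ee_rot: [[-0.996, -0.084, 0.002], [-0.084, 0.996, -0.0], [-0.002, -0.0, -1.0]]
wrist_force: [-0.2, -0.0, -1.8]
gripper_width: 0.616
gripper_force: 29.9
```

Emit:
apply_moves:
  plan:
    - {"grip": 0.2, "offset": [-1, 4.5, 0], "spin": 0}
    - {"grip": 0.2, "offset": [-2, 9, 0], "spin": 0}
    - {"grip": 0.2, "offset": [-3, 13.5, 0], "spin": 0}
    - {"grip": 0.2, "offset": [-4, 18, 0], "spin": 0}
    - {"grip": 0.2, "offset": [-5, 22.5, 0], "spin": 0}

```text
time_s: 3.15
tcp_pos: [0.4617, -0.0601, 0.1714]
ee_rot: [[-0.996, -0.086, -0.0], [-0.086, 0.996, 0.0], [0.0, 0.0, -1.0]]
wrist_force: [1.3, -0.1, -1.7]
gripper_width: 0.622
gripper_force: 29.9
```

Emit:
apply_moves:
  plan:
    - {"grip": 0.2, "offset": [-0.5, 4, 0], "spin": 0}
    - {"grip": 0.2, "offset": [-0.5, 8.4, 0], "spin": 0}
    - {"grip": 0.2, "offset": [-0.5, 8.4, 0], "spin": 0}
    - {"grip": 0.2, "offset": [-0.5, 8.4, 0], "spin": 0}

```text
time_s: 3.55
tcp_pos: [0.4595, 0.0231, 0.1713]
ee_rot: [[-0.996, -0.088, -0.001], [-0.088, 0.996, -0.0], [0.001, -0.0, -1.0]]
wrist_force: [0.4, -0.5, -1.8]
gripper_width: 0.622
gripper_force: 29.9
```

Run:
```python
from h import *
import pickle
st()
w=cap("wrist"); pickle.dump(w,open("w2.pkl","wb")); cv2.imwrite("pics/w2.png",w["img"])
y=YAW; ey=np.array([-np.sin(y),np.cos(y)])
B=np.array([.5439,-.0137])
for k in (-126,-42,42,126): print(k, w2px(w,[*(B+ey*k/1000),.062]).round())
print(off([*(B+ey*.042),.1]))
```

```text
t 3.55 tcp [0.4595 0.0231 0.1713] xang -174.93 tilt 0.05 F [ 0.4 -0.5 -1.8] w 0.622 gf 29.9
-126 [ 57. 319.]
-42 [171. 320.]
42 [285. 320.]
126 [398. 321.]
[-8.11 -0.11  7.11]
```

View pics/w2.png

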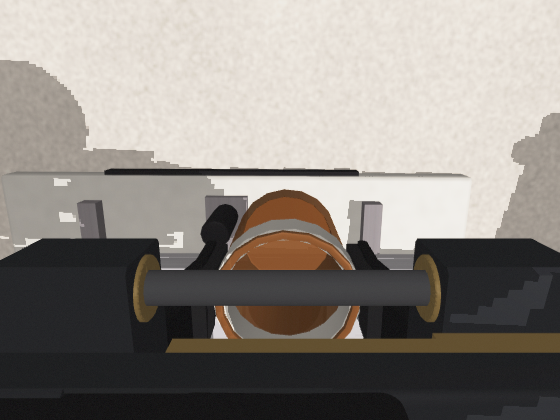

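The wrist view shows the held vessel at (285,270), the handle post at (222,225) and the base's front edge at row 175. I'll check the handle against the top-view estimate.

Run:
```python
from h import *
import pickle
w=pickle.load(open("w2.pkl","rb")); P=cloud(w)
k=reg(P,.44,.50,-.05,.01,.085,.099); q=P[k]; print(len(q),q.min(0).round(4),q.max(0).round(4),q.mean(0).round(4))
print(w2px(w,[.4684,-.0201,.095]),circ(q[:,:2]))
v,u=np.nonzero(k); print(u.min(),u.max(),v.min(),v.max())
y=YAW; E=np.array([[np.cos(y),np.sin(y)],[-np.sin(y),np.cos(y)]])
L=(P[...,:2]-np.array([.5439,-.0137]))@E.T
k=(P[...,2]>.05)&(P[...,2]<.07)&(L[...,0]>-.06)&(L[...,0]<-.02);print("front edge",k.sum(),np.percentile(L[k],[1,5,50],axis=0) if k.sum() else 0)
c=cap("top"); P=cloud(c); L=(P[...,:2]-np.array([.5439,-.0137]))@E.T
k=(P[...,2]>.055)&(P[...,2]<.07)&(abs(L[...,0])<.06)&(abs(L[...,1])<.2); print(cv2.minAreaRect((P[k][:,:2]*1000).astype(np.float32)),k.sum())
```

```text
666 [ 0.458  -0.0293  0.085 ] [ 0.4731 -0.0117  0.0973] [ 0.4645 -0.0198  0.0942]
[215.33258267 236.78009018] [ 0.46485258 -0.01996262  0.00608897]
201 231 216 244
front edge 426 [[-0.0556595  -0.04858057]
 [-0.04163182 -0.04626637]
 [-0.04109271 -0.02883427]]
((543.8817138671875, -13.529632568359375), (78.68864440917969, 330.577880859375), 4.7403564453125) 715
```

Emit:
apply_moves:
  plan:
    - {"grip": 0.2, "offset": [-4, -0.1, 0], "spin": 0}
    - {"grip": 0.2, "offset": [-8, -0.2, 0], "spin": 0}
    - {"grip": 0.2, "offset": [-8, -0.2, 2], "spin": 0}
    - {"grip": 0.2, "offset": [-8, -0.2, 4], "spin": 0}
    - {"grip": 0.2, "offset": [-8, -0.2, 4], "spin": 0}

```text
time_s: 4.15
tcp_pos: [0.5378, 0.0248, 0.1284]
ee_rot: [[-0.997, -0.082, -0.007], [-0.082, 0.997, -0.002], [0.008, -0.001, -1.0]]
wrist_force: [-0.7, -0.2, -0.7]
gripper_width: 0.62
gripper_force: 30.0
```

Emit:
apply_moves:
  plan:
    - {"grip": 0.2, "offset": [0, 0, 0], "spin": 0}
    - {"grip": 0.2, "offset": [0, 0, 1], "spin": 0}
    - {"grip": 0.2, "offset": [0, 0, 2], "spin": 0}
    - {"grip": 0.2, "offset": [0, 0, 2.9], "spin": 0}
    - {"grip": 0.2, "offset": [0, 0, 2.9], "spin": 0}

```text
time_s: 4.65
tcp_pos: [0.5387, 0.0268, 0.101]
ee_rot: [[-0.996, -0.085, -0.003], [-0.085, 0.996, -0.001], [0.003, -0.001, -1.0]]
wrist_force: [0.6, -0.3, -1.9]
gripper_width: 0.624
gripper_force: 30.0
```

Emit:
apply_moves:
  plan:
    - {"grip": 0.78, "offset": [0, 0, 0], "spin": 0}
    - {"grip": 0.78, "offset": [0, 0, 0], "spin": 0}
    - {"grip": 0.78, "offset": [0, 0, 0], "spin": 0}
    - {"grip": 0.78, "offset": [0, 0, 0], "spin": 0}
    - {"grip": 0.78, "offset": [0, 0, -2], "spin": 0}

```text
time_s: 5.15
tcp_pos: [0.5382, 0.0266, 0.1207]
ee_rot: [[-0.996, -0.085, -0.005], [-0.085, 0.996, -0.001], [0.005, -0.001, -1.0]]
wrist_force: [0.2, -0.1, 0.2]
gripper_width: 0.776
gripper_force: 0.0
```

Emit:
apply_moves:
  plan:
    - {"grip": 0.78, "offset": [0, 0, -5], "spin": 0}
    - {"grip": 1, "offset": [0, 0, -9], "spin": 0}
    - {"grip": 1, "offset": [2, -4, -9], "spin": 0}
    - {"grip": 1, "offset": [4, -8, -9], "spin": 0}
    - {"grip": 1, "offset": [6, -12, -9], "spin": 0}

```text
time_s: 5.65
tcp_pos: [0.4898, -0.0986, 0.2133]
ee_rot: [[-0.996, -0.087, 0.002], [-0.087, 0.996, 0.0], [-0.002, 0.0, -1.0]]
wrist_force: [0.9, -0.0, -0.9]
gripper_width: 0.978
gripper_force: 0.0
```

Emit:
apply_moves:
  plan:
    - {"grip": 1, "offset": [2, -4, 0], "spin": 0}
    - {"grip": 1, "offset": [4, -8, 0], "spin": 0}
    - {"grip": 1, "offset": [6, -12, 0], "spin": 0}
    - {"grip": 1, "offset": [9, -16, 0], "spin": 0}
    - {"grip": 1, "offset": [11.4, -19.3, 0], "spin": 0}

```text
time_s: 6.15
tcp_pos: [0.3919, -0.3014, 0.2129]
ee_rot: [[-0.996, -0.085, 0.001], [-0.085, 0.996, -0.0], [-0.001, -0.0, -1.0]]
wrist_force: [-0.3, 0.1, -0.0]
gripper_width: 1.001
gripper_force: 0.0
```

Run:
```python
from h import *
import pickle
c=cap("top"); st(); 
for a in amber(c): print("top",a)
w=cap("wrist")
for a in amber(w): print("wrist",a)
cv2.imwrite("pics/t2.png",c["img"])
print(off([.392,-.300,.0625]))
```

```text
t 6.2 tcp [ 0.3895 -0.3043  0.2128] xang -175.33 tilt 0.09 F [-0.5 -3.2  1.4] w 1.002 gf 0.0
top (array([ 0.7313, -0.4287,  0.1929]), np.float64(0.11), array([303.,  52.]), array([  0,  17, 560, 125], dtype=int32))
top (array([ 0.5475, -0.3962,  0.0252]), np.float64(0.082), array([394., 198.]), array([383, 188,  23,  20], dtype=int32))
wrist (array([ 0.391 , -0.3003,  0.0252]), np.float64(0.079), array([293., 202.]), array([258, 162,  71,  80], dtype=int32))
wrist (array([ 0.5455, -0.3977,  0.0274]), np.float64(0.07), array([191., 327.]), array([164, 306,  48,  47], dtype=int32))
[-0.14  0.25 15.02]
```

Emit:
apply_moves:
  plan:
    - {"grip": 1, "offset": [-0.2, 0.3, 1], "spin": 0}
    - {"grip": 1, "offset": [-0.2, 0.3, 5], "spin": 0}
    - {"grip": 1, "offset": [-0.2, 0.3, 9], "spin": 0}
    - {"grip": 1, "offset": [-0.2, 0.3, 12.5], "spin": 0}
    - {"grip": 0.9, "offset": [-0.2, 0.3, 15], "spin": 0}

```text
time_s: 6.75
tcp_pos: [0.3947, -0.2946, 0.0599]
ee_rot: [[-0.996, -0.088, -0.003], [-0.088, 0.996, 0.001], [0.002, 0.002, -1.0]]
wrist_force: [1.0, -0.3, -0.2]
gripper_width: 0.966
gripper_force: 0.0
```

Emit:
apply_moves:
  plan:
    - {"grip": 0.2, "offset": [0, 0, 0], "spin": 0}
    - {"grip": 0.2, "offset": [0, 0, 0], "spin": 0}
    - {"grip": 0.2, "offset": [0, 0, 0], "spin": 0}
    - {"grip": 0.2, "offset": [0, 0, 0], "spin": 0}
    - {"grip": 0.2, "offset": [0, 0, 0], "spin": 0}

```text
time_s: 7.25
tcp_pos: [0.3965, -0.2969, 0.0642]
ee_rot: [[-0.996, -0.086, 0.004], [-0.086, 0.996, -0.001], [-0.004, -0.002, -1.0]]
wrist_force: [1.6, 2.1, 4.0]
gripper_width: 0.62
gripper_force: 30.0
```

Emit:
apply_moves:
  plan:
    - {"grip": 0.2, "offset": [0, 0, 0], "spin": 0}
    - {"grip": 0.2, "offset": [0, 0, 0], "spin": 0}

```text
time_s: 7.45
tcp_pos: [0.3965, -0.297, 0.0641]
ee_rot: [[-0.996, -0.086, 0.004], [-0.086, 0.996, -0.001], [-0.004, -0.002, -1.0]]
wrist_force: [1.6, 2.6, 7.7]
gripper_width: 0.621
gripper_force: 30.0
```

Run:
```python
from h import *
st(); y=YAW; ey=np.array([-np.sin(y),np.cos(y)])
B=np.array([.5427,-.0137])
for k in (-126,-42,42,126): print(k,(B+ey*k/1000).round(4), off([*(B+ey*k/1000),.1]))
```

```text
t 7.45 tcp [ 0.3965 -0.297   0.0641] xang -175.07 tilt 0.23 F [1.6 2.6 7.7] w 0.621 gf 30.0
-126 [ 0.5533 -0.1393] [-16.99  14.36  -3.55]
-42 [ 0.5462 -0.0556] [-17.    22.76  -3.56]
42 [0.5392 0.0282] [-17.02  31.16  -3.58]
126 [0.5321 0.1119] [-17.03  39.56  -3.59]
```

Emit:
apply_moves:
  plan:
    - {"grip": 0.2, "offset": [0, 0, -4], "spin": 0}
    - {"grip": 0.2, "offset": [0, 0, -8], "spin": 0}
    - {"grip": 0.2, "offset": [-1.5, 3, -11], "spin": 0}
    - {"grip": 0.2, "offset": [-3.5, 7, -11], "spin": 0}
    - {"grip": 0.2, "offset": [-5.5, 11, -11], "spin": 0}

```text
time_s: 7.95
tcp_pos: [0.4405, -0.1813, 0.1737]
ee_rot: [[-0.997, -0.083, 0.002], [-0.083, 0.997, 0.0], [-0.002, 0.0, -1.0]]
wrist_force: [1.2, -0.3, -1.3]
gripper_width: 0.623
gripper_force: 30.0
```

Emit:
apply_moves:
  plan:
    - {"grip": 0.2, "offset": [-2, 4, 0], "spin": 0}
    - {"grip": 0.2, "offset": [-4, 8, 0], "spin": 0}
    - {"grip": 0.2, "offset": [-5.5, 11.8, 0], "spin": 0}
    - {"grip": 0.2, "offset": [-5.5, 11.8, 0], "spin": 0}
    - {"grip": 0.2, "offset": [-5.5, 11.8, 0], "spin": 0}

```text
time_s: 8.45
tcp_pos: [0.4845, -0.0592, 0.1722]
ee_rot: [[-0.996, -0.087, -0.002], [-0.087, 0.996, 0.0], [0.002, 0.0, -1.0]]
wrist_force: [-0.7, 1.2, -1.8]
gripper_width: 0.618
gripper_force: 30.0
```

```bash
cat > held.py <<'E'
from h import *
import pickle
def held(w,tcp,R):
    P=cloud(w); z=tcp[2]+.0155
    L=(P-tcp)@R   # tool coords
    k=(abs(L[...,0])<.04)&(abs(L[...,1])<.027)&(L[...,2]<-.008)&(L[...,2]>-.024)
    q=L[k]; zz=np.percentile(q[:,2],3); q=q[abs(q[:,2]-zz)<.004]; return circ(q[:,:2]).round(4),zz.round(4),len(q)
E
python3 - <<'E'
from held import *
w=pickle.load(open("w2.pkl","rb")); R=np.array([[-.996,-.088,0],[-.088,.996,0],[0,0,-1]])
print(held(w,np.array([.4595,.0231,.1713]),R))
s=r.sense(); w=cap("wrist"); pickle.dump(w,open("w3.pkl","wb")); print(held(w,np.array(s["tcp_pos"]),np.array(s["ee_rot"]))); st()
y=YAW; ey=np.array([-np.sin(y),np.cos(y)])
print(off([*(np.array([.5427,-.0137])-ey*.042),.1]))
E
```

```text
(array([ 0.0015, -0.0005,  0.0252]), np.float64(-0.0182), 2006)
(array([ 0.0059, -0.0005,  0.0253]), np.float64(-0.0173), 2068)
t 8.5 tcp [ 0.4843 -0.06    0.1722] xang -175.08 tilt 0.09 F [-0.4 -0.8 -1.6] w 0.619 gf 30.0
[-6.22 -0.09  7.2 ]
```

Emit:
apply_moves:
  plan:
    - {"grip": 0.2, "offset": [-3.5, -0.1, 0], "spin": 0}
    - {"grip": 0.2, "offset": [-6.6, -0.1, 0], "spin": 0}
    - {"grip": 0.2, "offset": [-6.6, -0.1, 2], "spin": 0}
    - {"grip": 0.2, "offset": [-6.6, -0.1, 4], "spin": 0}
    - {"grip": 0.2, "offset": [-6.6, -0.1, 4], "spin": 0}

```text
time_s: 9.0
tcp_pos: [0.5481, -0.057, 0.1294]
ee_rot: [[-0.997, -0.082, -0.008], [-0.082, 0.997, -0.0], [0.008, 0.0, -1.0]]
wrist_force: [-0.8, -0.2, -1.9]
gripper_width: 0.621
gripper_force: 30.0
```

Emit:
apply_moves:
  plan:
    - {"grip": 0.2, "offset": [0, 0, 0], "spin": 0}
    - {"grip": 0.2, "offset": [0, 0, 1], "spin": 0}
    - {"grip": 0.2, "offset": [0, 0, 2], "spin": 0}
    - {"grip": 0.2, "offset": [0, 0, 2.9], "spin": 0}
    - {"grip": 0.2, "offset": [0, 0, 2.9], "spin": 0}

```text
time_s: 9.5
tcp_pos: [0.5498, -0.0554, 0.102]
ee_rot: [[-0.996, -0.085, -0.003], [-0.085, 0.996, -0.0], [0.003, 0.0, -1.0]]
wrist_force: [-0.2, 0.0, -1.5]
gripper_width: 0.619
gripper_force: 30.0
```

Emit:
apply_moves:
  plan:
    - {"grip": 0.75, "offset": [0, 0, 0], "spin": 0}
    - {"grip": 0.75, "offset": [0, 0, 0], "spin": 0}
    - {"grip": 0.75, "offset": [0, 0, 0], "spin": 0}
    - {"grip": 0.75, "offset": [0, 0, 0], "spin": 0}
    - {"grip": 0.75, "offset": [0, 0, -2], "spin": 0}

```text
time_s: 10.0
tcp_pos: [0.5492, -0.0554, 0.1217]
ee_rot: [[-0.996, -0.085, -0.006], [-0.085, 0.996, -0.0], [0.006, 0.0, -1.0]]
wrist_force: [-0.1, 0.1, -0.3]
gripper_width: 0.748
gripper_force: 0.0
```

Emit:
apply_moves:
  plan:
    - {"grip": 0.75, "offset": [0, 0, -5], "spin": 0}
    - {"grip": 1, "offset": [0, 0, -9], "spin": 0}
    - {"grip": 1, "offset": [1, -4.5, -9], "spin": 0}
    - {"grip": 1, "offset": [1.5, -9, -9], "spin": 0}
    - {"grip": 1, "offset": [2, -13.5, -9], "spin": 0}

```text
time_s: 10.5
tcp_pos: [0.5426, -0.1926, 0.2147]
ee_rot: [[-0.996, -0.087, 0.002], [-0.087, 0.996, -0.0], [-0.002, -0.0, -1.0]]
wrist_force: [0.2, -0.4, -0.5]
gripper_width: 0.974
gripper_force: 0.0
```

Emit:
apply_moves:
  plan:
    - {"grip": 1, "offset": [0.5, -4.5, 0], "spin": 0}
    - {"grip": 1, "offset": [1, -9, 0], "spin": 0}
    - {"grip": 1, "offset": [1.3, -13.5, 0], "spin": 0}
    - {"grip": 1, "offset": [1.3, -18, 0], "spin": 0}
    - {"grip": 1, "offset": [1.3, -20.5, 0], "spin": 0}

```text
time_s: 11.0
tcp_pos: [0.5468, -0.4001, 0.2134]
ee_rot: [[-0.997, -0.083, 0.0], [-0.083, 0.997, -0.001], [-0.0, -0.001, -1.0]]
wrist_force: [-0.3, 0.4, -1.0]
gripper_width: 1.002
gripper_force: 0.0
```

Run:
```python
from h import *
import pickle
c=cap("top"); st(); pickle.dump(c,open("top2.pkl","wb"))
for a in amber(c): print("top",a)
w=cap("wrist")
for a in amber(w): print("wrist",a)
cv2.imwrite("pics/t3.png",cv2.resize(c["img"][60:280,90:480],None,fx=2,fy=2))
st(); print(off([.546,-.397,.0625]))
```

```text
t 11.05 tcp [ 0.5468 -0.4026  0.2129] xang -175.33 tilt 0.11 F [ 2.6 -1.8  1. ] w 1.002 gf 0.0
top (array([ 0.5488, -0.4614,  0.378 ]), np.float64(0.11), array([303.,  52.]), array([  0,  17, 560, 125], dtype=int32))
wrist (array([ 0.545 , -0.3979,  0.0252]), np.float64(0.079), array([294., 198.]), array([260, 158,  70,  80], dtype=int32))
wrist (array([ 0.7351, -0.306 ,  0.0957]), np.float64(0.096), array([415., 345.]), array([254, 333, 306,  20], dtype=int32))
t 11.1 tcp [ 0.5467 -0.4002  0.2127] xang -175.32 tilt 0.03 F [-0.9  0.7 -0.4] w 1.001 gf 0.0
[ 0.04  0.32 15.02]
```

View pics/t3.png

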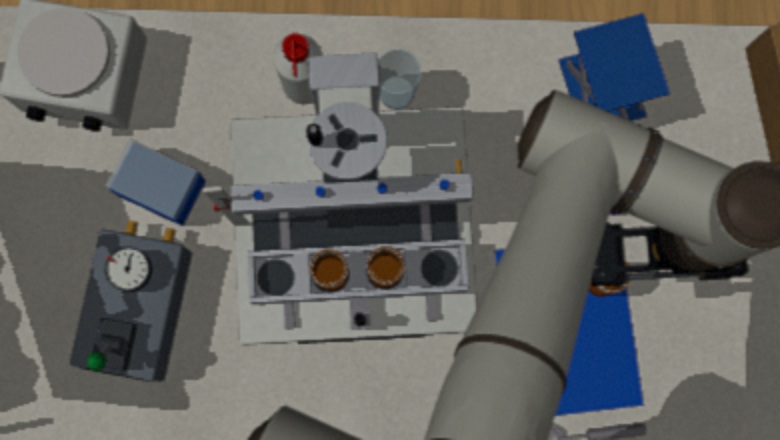

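Two vessels stand in the middle pockets at crop pixels (330,269) and (385,266), and the third is under the gripper. Next I'll grasp the third.

Emit:
apply_moves:
  plan:
    - {"grip": 1, "offset": [0.1, 0.3, 1], "spin": 0}
    - {"grip": 1, "offset": [0.1, 0.3, 5], "spin": 0}
    - {"grip": 1, "offset": [0.1, 0.3, 9], "spin": 0}
    - {"grip": 1, "offset": [0.1, 0.3, 12.5], "spin": 0}
    - {"grip": 0.9, "offset": [0.1, 0.3, 15], "spin": 0}

```text
time_s: 11.6
tcp_pos: [0.5446, -0.3913, 0.0607]
ee_rot: [[-0.996, -0.087, -0.003], [-0.087, 0.996, 0.002], [0.003, 0.003, -1.0]]
wrist_force: [-0.2, 0.4, -0.1]
gripper_width: 0.965
gripper_force: 0.0
```

Emit:
apply_moves:
  plan:
    - {"grip": 0.2, "offset": [0, 0, 0], "spin": 0}
    - {"grip": 0.2, "offset": [0, 0, 0], "spin": 0}
    - {"grip": 0.2, "offset": [0, 0, 0], "spin": 0}
    - {"grip": 0.2, "offset": [0, 0, 0], "spin": 0}
    - {"grip": 0.2, "offset": [0, 0, 0], "spin": 0}

```text
time_s: 12.1
tcp_pos: [0.5473, -0.3945, 0.0659]
ee_rot: [[-0.996, -0.086, 0.004], [-0.086, 0.996, -0.002], [-0.004, -0.002, -1.0]]
wrist_force: [0.9, 1.3, 4.2]
gripper_width: 0.619
gripper_force: 30.0
```

Emit:
apply_moves:
  plan:
    - {"grip": 0.2, "offset": [0, 0, 0], "spin": 0}
    - {"grip": 0.2, "offset": [0, 0, 0], "spin": 0}
    - {"grip": 0.2, "offset": [0, 0, -4], "spin": 0}
    - {"grip": 0.2, "offset": [0, 0, -8], "spin": 0}
    - {"grip": 0.2, "offset": [0, 0, -11], "spin": 0}

```text
time_s: 12.6
tcp_pos: [0.5461, -0.3942, 0.1759]
ee_rot: [[-0.996, -0.086, 0.001], [-0.086, 0.996, -0.001], [-0.001, -0.001, -1.0]]
wrist_force: [1.1, -0.3, -0.2]
gripper_width: 0.618
gripper_force: 30.0
```

Emit:
apply_moves:
  plan:
    - {"grip": 0.2, "offset": [2.5, 3, 0], "spin": 0}
    - {"grip": 0.2, "offset": [4, 7, 0], "spin": 0}
    - {"grip": 0.2, "offset": [5.5, 11, 0], "spin": 0}
    - {"grip": 0.2, "offset": [6, 15, 0], "spin": 0}
    - {"grip": 0.2, "offset": [6, 19, 0], "spin": 0}

```text
time_s: 13.1
tcp_pos: [0.468, -0.2085, 0.1735]
ee_rot: [[-0.996, -0.084, -0.001], [-0.084, 0.996, 0.001], [0.001, 0.001, -1.0]]
wrist_force: [1.2, 0.9, -0.5]
gripper_width: 0.617
gripper_force: 30.0
```

Emit:
apply_moves:
  plan:
    - {"grip": 0.2, "offset": [2, 4, 0], "spin": 0}
    - {"grip": 0.2, "offset": [2, 6, 0], "spin": 0}
    - {"grip": 0.2, "offset": [2, 6, 0], "spin": 0}
    - {"grip": 0.2, "offset": [2, 6, 0], "spin": 0}
    - {"grip": 0.2, "offset": [2, 6, 0], "spin": 0}

```text
time_s: 13.6
tcp_pos: [0.4451, -0.1524, 0.1735]
ee_rot: [[-0.996, -0.085, 0.0], [-0.085, 0.996, -0.0], [-0.0, -0.0, -1.0]]
wrist_force: [-0.1, 0.5, -1.2]
gripper_width: 0.619
gripper_force: 30.0
```

Run:
```python
from held import *
s=r.sense(); w=cap("wrist"); print(held(w,np.array(s["tcp_pos"]),np.array(s["ee_rot"]))); st()
y=YAW; ey=np.array([-np.sin(y),np.cos(y)])
print(off([*(np.array([.5427,-.0137])-ey*.126),.1]))
c=cap("top"); c2=cap("scene"); cv2.imwrite("pics/t4.png",c["img"])
c=c2; cv2.imwrite("pics/s4.png",c["img"])
```

```text
(array([  0.0565, -30.7671,  30.7934]), np.float64(-0.0189), 124)
t 13.65 tcp [ 0.4451 -0.1525  0.1734] xang -175.16 tilt 0.01 F [ 0.1  1.  -0.6] w 0.621 gf 30.0
[-10.9    0.41   7.34]
```

Run:
```python
from held import *
s=r.sense(); w=cap("wrist"); tcp=np.array(s["tcp_pos"]); R=np.array(s["ee_rot"])
L=(cloud(w)-tcp)@R; k=(abs(L[...,0])<.04)&(abs(L[...,1])<.027)&(L[...,2]<0)&(L[...,2]>-.03); q=L[k]
h,e=np.histogram(q[:,2],30,(-.03,0)); print(h); z=e[h.argmax()]; q=q[(q[:,2]>z-.002)&(q[:,2]<z+.003)]; print(z,circ(q[:,:2]).round(4),len(q))
cv2.imwrite("pics/w4.png",w["img"]); st()
```

```text
[   0   14   58   27   29   21   24   19   19   14   17   19   11   17
   12   14  296 1059  707  533  274  216  202  219  246  236  239  225
  245  219]
-0.012999999999999998 [ 0.0033 -0.0007  0.025 ] 2609
t 13.8 tcp [ 0.4449 -0.1524  0.1733] xang -175.16 tilt 0.03 F [ 0.5  0.3 -0.9] w 0.616 gf 30.0
```

Emit:
apply_moves:
  plan:
    - {"grip": 0.2, "offset": [-4, 0.2, 0], "spin": 0}
    - {"grip": 0.2, "offset": [-8, 0.3, 0], "spin": 0}
    - {"grip": 0.2, "offset": [-11.1, 0.4, 0], "spin": 0}
    - {"grip": 0.2, "offset": [-11.1, 0.4, 2], "spin": 0}
    - {"grip": 0.2, "offset": [-11.1, 0.4, 3.5], "spin": 0}

```text
time_s: 14.3
tcp_pos: [0.5558, -0.1386, 0.137]
ee_rot: [[-0.996, -0.085, -0.001], [-0.085, 0.996, 0.0], [0.001, 0.0, -1.0]]
wrist_force: [-0.5, -0.6, -1.8]
gripper_width: 0.62
gripper_force: 30.0
```

Emit:
apply_moves:
  plan:
    - {"grip": 0.2, "offset": [0, 0, 0], "spin": 0}
    - {"grip": 0.2, "offset": [0, 0, 0], "spin": 0}
    - {"grip": 0.2, "offset": [0, 0, 1.5], "spin": 0}
    - {"grip": 0.2, "offset": [0, 0, 3.2], "spin": 0}
    - {"grip": 0.2, "offset": [0, 0, 3.2], "spin": 0}

```text
time_s: 14.8
tcp_pos: [0.5541, -0.1384, 0.1057]
ee_rot: [[-0.996, -0.085, -0.003], [-0.085, 0.996, 0.0], [0.003, 0.0, -1.0]]
wrist_force: [-0.8, 0.0, -0.3]
gripper_width: 0.621
gripper_force: 30.0
```

Emit:
apply_moves:
  plan:
    - {"grip": 0.75, "offset": [0, 0, 0], "spin": 0}
    - {"grip": 0.75, "offset": [0, 0, 0], "spin": 0}
    - {"grip": 0.75, "offset": [0, 0, 0], "spin": 0}
    - {"grip": 0.75, "offset": [0, 0, 0], "spin": 0}
    - {"grip": 0.75, "offset": [0, 0, -3], "spin": 0}

```text
time_s: 15.3
tcp_pos: [0.5525, -0.138, 0.1336]
ee_rot: [[-0.996, -0.085, -0.008], [-0.085, 0.996, 0.001], [0.008, 0.002, -1.0]]
wrist_force: [0.3, -1.5, 0.1]
gripper_width: 0.744
gripper_force: 0.0
```

Emit:
apply_moves:
  plan:
    - {"grip": 0.75, "offset": [0, 0, -5], "spin": 0}
    - {"grip": 0.75, "offset": [0, 0, -10], "spin": 0}
    - {"grip": 0.75, "offset": [0, 0, -15], "spin": 0}
    - {"grip": 0.75, "offset": [0, 0, -20], "spin": 0}
    - {"grip": 0.75, "offset": [0, 0, -25], "spin": 0}

```text
time_s: 15.8
tcp_pos: [0.5544, -0.1383, 0.3895]
ee_rot: [[-0.996, -0.086, 0.001], [-0.086, 0.996, -0.0], [-0.001, -0.0, -1.0]]
wrist_force: [1.0, -0.4, 0.3]
gripper_width: 0.75
gripper_force: 0.0
```

Run:
```python
from h import *
import pickle
st(); s=cap("scene"); c=cap("top"); pickle.dump(s,open("s5.pkl","wb")); pickle.dump(c,open("top5.pkl","wb"))
a=cv2.resize(s["img"][220:350,180:340],None,fx=4,fy=4,interpolation=cv2.INTER_CUBIC); cv2.imwrite("pics/s5.png",a)
P=cloud(c); k=reg(P,.60,.78,-.07,.10,.322,.345); q=P[k]; print("crank top",q.mean(0),len(q))
img=c["img"]; g=cv2.cvtColor(img,cv2.COLOR_BGR2GRAY)[85:170,215:315]
h=cv2.HoughCircles(cv2.GaussianBlur(cv2.resize(g,None,fx=4,fy=4,interpolation=cv2.INTER_CUBIC),(0,0),2),cv2.HOUGH_GRADIENT,1,30,param1=60,param2=15,minRadius=72,maxRadius=90)
if h is not None:
  for b in h[0][:3]: u,v=215+(b[0]+.5)/4-.5,85+(b[1]+.5)/4-.5; print("wheel",b,u,v,px2w(c,u,v,.283))
PS=cloud(s); R=reg(PS,.55,.85,.05,.3,.0,.4)
hsv=cv2.cvtColor(s["img"],cv2.COLOR_BGR2HSV); red=((hsv[...,0]<8)|(hsv[...,0]>172))&(hsv[...,1]>120)&(hsv[...,2]>60)
n,l,stt,ce=cv2.connectedComponentsWithStats((red).astype(np.uint8))
for i in range(1,n):
    if stt[i,4]>=2 and 290<ce[i][0]<345 and 220<ce[i][1]<340: print("red",ce[i].round(1),stt[i], np.median(PS[l==i],axis=0).round(4))
```

```text
t 15.8 tcp [ 0.5544 -0.1383  0.3895] xang -175.08 tilt 0.08 F [ 1.  -0.4  0.3] w 0.75 gf 0.0
crank top [nan nan nan] 0
red [324.1 273.5] [321 271   6   6  19] [0.6182 0.1885 0.1519]<stdin>:5: RuntimeWarning: Mean of empty slice.
  ret = um.true_divide(
```

View pics/s5.png

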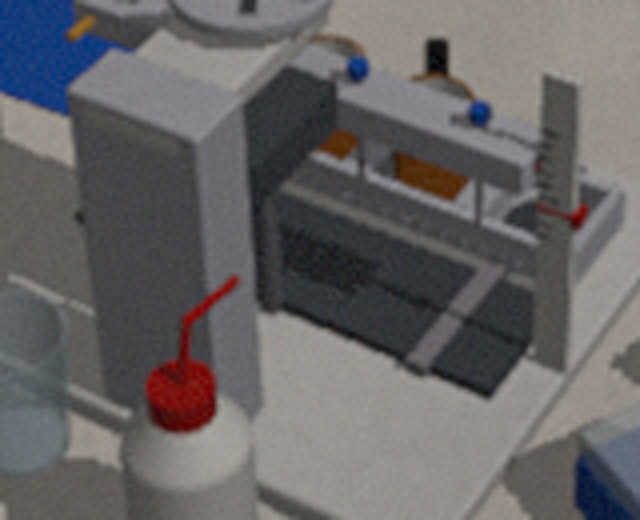

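Emit:
apply_moves:
  plan:
    - {"grip": 0.75, "offset": [0, 4, -2.5], "spin": 0}
    - {"grip": 0.75, "offset": [-2, 8, -5], "spin": 0}
    - {"grip": 0.75, "offset": [-4, 12, -5], "spin": 0}
    - {"grip": 0.75, "offset": [-7, 16, -5], "spin": 0}
    - {"grip": 0.75, "offset": [-9, 16, -5], "spin": 0}

```text
time_s: 16.4
tcp_pos: [0.6318, 0.0335, 0.4362]
ee_rot: [[-0.996, -0.091, 0.0], [-0.091, 0.996, 0.001], [-0.0, 0.001, -1.0]]
wrist_force: [-0.3, -0.6, 0.3]
gripper_width: 0.748
gripper_force: 0.0
```

Emit:
apply_moves:
  plan:
    - {"grip": 0.75, "offset": [0, 0, 0], "spin": 0}
    - {"grip": 0.75, "offset": [0, 0, 0], "spin": 0}

```text
time_s: 16.6
tcp_pos: [0.6311, 0.0289, 0.4359]
ee_rot: [[-0.996, -0.086, -0.001], [-0.086, 0.996, -0.0], [0.001, -0.0, -1.0]]
wrist_force: [-0.7, -0.1, 0.6]
gripper_width: 0.754
gripper_force: 0.0
```

Run:
```python
from h import *
import pickle
w=cap("wrist"); st(); pickle.dump(w,open("w5.pkl","wb")); cv2.imwrite("pics/w5.png",w["img"])
P=cloud(w); y=YAW; E=np.array([[np.cos(y),np.sin(y)],[-np.sin(y),np.cos(y)]]); L=(P[...,:2]-np.array([.5427,-.0137]))@E.T
for x in np.arange(.05,.16,.01):
    k=(np.abs(L[...,0]-x)<.005)&(np.abs(L[...,1])>.05)&(np.abs(L[...,1])<.15)&(P[...,2]>.15)&(P[...,2]<.24); print(round(x,3),k.sum(),np.percentile(P[k][:,2],[10,50,90]).round(3) if k.sum() else "")
k=reg(P,.60,.78,-.07,.10,.31,.345); q=P[k]; print("crank",q.mean(0) if len(q) else 0,len(q))
```

```text
t 16.65 tcp [0.6307 0.0284 0.4366] xang -175.11 tilt 0.02 F [-0.8  0.3  0.9] w 0.746 gf 0.0
0.05 0 
0.06 0 
0.07 992 [0.174 0.189 0.192]
0.08 1947 [0.19  0.191 0.193]
0.09 1855 [0.19  0.192 0.206]
0.1 1749 [0.19  0.191 0.192]
0.11 570 [0.19  0.191 0.192]
0.12 44 [0.179 0.181 0.183]
0.13 25 [0.18  0.182 0.183]
0.14 0 
0.15 0 
crank [0.66683288 0.03479842 0.32296191] 391
```

View pics/w5.png

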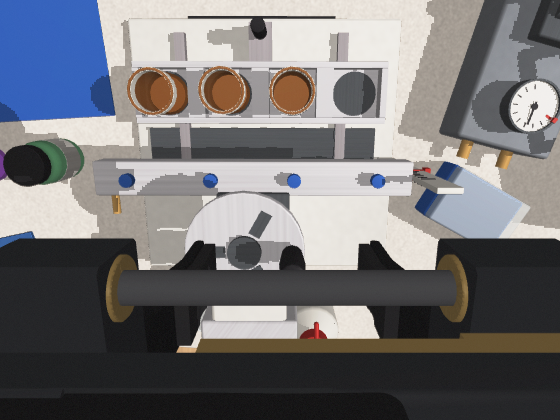

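The wrist view shows three vessels seated at (155,92), (224,92) and (291,91). It also shows the bar with its top at z = 0.191, the wheel hub at (244,252) and the crank at (292,258). The head is at about 0.030, so it needs winding up one turn first.

Run:
```python
from h import *
import pickle
from scipy.optimize import least_squares
w=pickle.load(open("w5.pkl","rb")); P=cloud(w)
k=reg(P,.60,.76,-.07,.07,.276,.292).astype(np.uint8)
v,u=np.nonzero(k); print(k.sum(), np.median(P[k>0][:,2]))
cs,_=cv2.findContours(k,cv2.RETR_EXTERNAL,cv2.CHAIN_APPROX_NONE); c=max(cs,key=cv2.contourArea)[:,0]
# keep contour points on visible disc edge: rows <250
pts=np.array([px2w(w,a,b,.283) for a,b in c if b<240])[:,:2]
f=least_squares(lambda p:np.hypot(*(pts-p).T)-.05,pts.mean(0)+[.02,0],loss="soft_l1",f_scale=.001); print("wheel r fixed",f.x,np.abs(f.fun).mean(),circ(pts))
print("hub px",px2w(w,244,252,.283))
k=reg(P,.60,.78,0,.08,.325,.345); q=P[k]; print("crank top",q.min(0),q.max(0),len(q))
c=pickle.load(open("top0.pkl","rb")); P=cloud(c); k=reg(P,.60,.76,0,.08,.32,.345); q=P[k]; print("crank top (top)",q.min(0),q.max(0),q.mean(0),len(q))
k=reg(P,.58,.76,-.08,.08,.277,.289).astype(np.uint8); cs,_=cv2.findContours(k,cv2.RETR_EXTERNAL,cv2.CHAIN_APPROX_NONE); cc=max(cs,key=cv2.contourArea)[:,0]
pts=np.array([px2w(c,a,b,.283) for a,b in cc])[:,:2]; pts=pts[pts[:,0]<.70]
f=least_squares(lambda p:np.hypot(*(pts-p).T)-.05,pts.mean(0),loss="soft_l1",f_scale=.001); print("wheel top",f.x)
print(off([.67,.036,.318]))
```

```text
6637 0.28360515744973686
wheel r fixed [ 0.67701925 -0.00254308] 0.00040706610555075697 [ 0.67553034 -0.00270467  0.0487816 ]
hub px [ 0.67815734 -0.00319774  0.283     ]
crank top [0.66438019 0.02692869 0.3250077 ] [0.67193804 0.04394742 0.33308374] 172
crank top (top) [0.66685197 0.02809824 0.32020291] [0.68301428 0.04532446 0.33668516] [0.67372211 0.03615584 0.3308317 ] 51
wheel top [ 0.67938183 -0.00320894]
[-3.98  0.42 11.86]
```

Emit:
apply_moves:
  plan:
    - {"grip": 0.6, "offset": [-4.3, 0.4, 0], "spin": 0}
    - {"grip": 0.6, "offset": [-4.3, 0.4, 4], "spin": 0}
    - {"grip": 0.6, "offset": [-4.3, 0.4, 8], "spin": 0}
    - {"grip": 0.6, "offset": [-4.3, 0.4, 11.9], "spin": 0}
    - {"grip": 0.5, "offset": [-4.3, 0.4, 11.9], "spin": 0}

```text
time_s: 17.15
tcp_pos: [0.6701, 0.0354, 0.3115]
ee_rot: [[-0.996, -0.084, -0.013], [-0.084, 0.996, -0.001], [0.013, -0.0, -1.0]]
wrist_force: [-0.1, 0.5, -1.1]
gripper_width: 0.572
gripper_force: 0.0
```

Emit:
apply_moves:
  plan:
    - {"grip": 0, "offset": [0, 0, 0], "spin": 0}
    - {"grip": 0, "offset": [0, 0, 0], "spin": 0}
    - {"grip": 0, "offset": [0, 0, 0], "spin": 0}
    - {"grip": 0, "offset": [0, 0, 0], "spin": 0}
    - {"grip": 0, "offset": [0, 0, 0], "spin": 0}

```text
time_s: 17.65
tcp_pos: [0.674, 0.0366, 0.3195]
ee_rot: [[-0.996, -0.086, 0.003], [-0.086, 0.996, 0.0], [-0.003, 0.0, -1.0]]
wrist_force: [0.4, 0.3, 4.8]
gripper_width: 0.21
gripper_force: 30.0
```

Emit:
apply_moves:
  plan:
    - {"grip": 0, "offset": [0, 0, 0], "spin": 0}
    - {"grip": 0, "offset": [0, 0, 0], "spin": 0}
    - {"grip": 0, "offset": [0, 0, 0], "spin": 0}

```text
time_s: 17.95
tcp_pos: [0.674, 0.0366, 0.3195]
ee_rot: [[-0.996, -0.086, 0.003], [-0.086, 0.996, 0.0], [-0.003, -0.0, -1.0]]
wrist_force: [-1.2, 1.1, 5.4]
gripper_width: 0.213
gripper_force: 30.0
```

```bash
cat > crank.py <<'E'
# prints tool-frame offsets (cm) for crank waypoints: start world angle a0 deg about wheel centre, steps in deg (cw negative)
from h import *
C=np.array([.678,-.0028])
def wp(a0,angs):
    s=r.sense(); R=np.array(s["ee_rot"]); p=lambda a:C+.039*np.array([np.cos(np.radians(a)),np.sin(np.radians(a))])
    for a in angs:
        d=np.append(p(a)-p(a0),0); print(a,(R.T@d*100).round(2)[:2])
E
python3 - <<'E'
from crank import *
st(); t=np.array(r.sense()["tcp_pos"]); d=t[:2]-C; print(np.hypot(*d),np.degrees(np.arctan2(d[1],d[0])))
E
```

```text
t 17.95 tcp [0.674  0.0366 0.3195] xang -175.06 tilt 0.18 F [-1.2  1.1  5.4] w 0.213 gf 30.0
0.03955828426242061 95.76953334000885
```

Emit:
apply_moves:
  plan:
    - {"grip": 0, "offset": [1.58, -0.36, 0], "spin": 0}
    - {"grip": 0, "offset": [2.88, -1.34, 0], "spin": 0}
    - {"grip": 0, "offset": [3.66, -2.76, 0], "spin": 0}
    - {"grip": 0, "offset": [3.8, -4.37, 0], "spin": 0}
    - {"grip": 0, "offset": [3.28, -5.91, 0], "spin": 0}

```text
time_s: 18.45
tcp_pos: [0.6459, -0.0253, 0.3195]
ee_rot: [[-0.996, -0.087, 0.003], [-0.087, 0.996, 0.001], [-0.003, 0.001, -1.0]]
wrist_force: [0.8, 5.0, 6.0]
gripper_width: 0.21
gripper_force: 30.0
```

Run:
```python
from crank import *
st(); t=np.array(r.sense()["tcp_pos"]); d=t[:2]-C; print(np.hypot(*d),np.degrees(np.arctan2(d[1],d[0])))
```

```text
t 18.45 tcp [ 0.6459 -0.0253  0.3195] xang -175.03 tilt 0.16 F [0.8 5.  6. ] w 0.21 gf 30.0
0.03922021116405523 -144.99887886216897
```

Emit:
apply_moves:
  plan:
    - {"grip": 0, "offset": [-1.11, -1.19, 0], "spin": 0}
    - {"grip": 0, "offset": [-2.6, -1.82, 0], "spin": 0}
    - {"grip": 0, "offset": [-4.22, -1.79, 0], "spin": 0}
    - {"grip": 0, "offset": [-5.69, -1.11, 0], "spin": 0}
    - {"grip": 0, "offset": [-6.75, 0.12, 0], "spin": 0}

```text
time_s: 18.95
tcp_pos: [0.7127, -0.0198, 0.3194]
ee_rot: [[-0.996, -0.084, -0.002], [-0.084, 0.996, -0.002], [0.003, -0.002, -1.0]]
wrist_force: [-9.3, 1.1, 9.8]
gripper_width: 0.205
gripper_force: 30.0
```

Emit:
apply_moves:
  plan:
    - {"grip": 0, "offset": [-0.47, 1.55, 0], "spin": 0}
    - {"grip": 0, "offset": [-0.28, 3.16, 0], "spin": 0}
    - {"grip": 0, "offset": [0.56, 4.55, 0], "spin": 0}
    - {"grip": 0, "offset": [1.89, 5.48, 0], "spin": 0}
    - {"grip": 0, "offset": [3.48, 5.79, 0], "spin": 0}

```text
time_s: 19.45
tcp_pos: [0.6759, 0.0367, 0.3195]
ee_rot: [[-0.996, -0.086, 0.008], [-0.086, 0.996, 0.0], [-0.008, -0.001, -1.0]]
wrist_force: [4.7, -2.2, 5.7]
gripper_width: 0.211
gripper_force: 30.0
```

Emit:
apply_moves:
  plan:
    - {"grip": 0.5, "offset": [0, 0, 0], "spin": 0}
    - {"grip": 0.5, "offset": [0, 0, 0], "spin": 0}
    - {"grip": 0.5, "offset": [0, 0, 0], "spin": 0}
    - {"grip": 0.5, "offset": [0, 0, 0], "spin": 0}
    - {"grip": 0.5, "offset": [0, 0, 0], "spin": 0}

```text
time_s: 19.95
tcp_pos: [0.6737, 0.0362, 0.3166]
ee_rot: [[-0.996, -0.085, -0.002], [-0.085, 0.996, -0.0], [0.002, -0.0, -1.0]]
wrist_force: [-0.3, -0.2, -0.3]
gripper_width: 0.481
gripper_force: 0.0
```

Emit:
apply_moves:
  plan:
    - {"grip": 0.5, "offset": [0, 0, -4], "spin": 0}
    - {"grip": 0.5, "offset": [0, 0, -8], "spin": 0}
    - {"grip": 0.5, "offset": [0, 0, -11.8], "spin": 0}
    - {"grip": 0.5, "offset": [4.3, 0, -11.8], "spin": 0}
    - {"grip": 0.5, "offset": [4.3, 0, -11.8], "spin": 0}

```text
time_s: 20.45
tcp_pos: [0.6274, 0.0321, 0.4364]
ee_rot: [[-0.996, -0.086, -0.002], [-0.086, 0.996, -0.0], [0.002, -0.0, -1.0]]
wrist_force: [-0.8, -0.7, 0.0]
gripper_width: 0.494
gripper_force: 0.0
```

Run:
```python
from h import *
import pickle
st(); w=cap("wrist"); pickle.dump(w,open("w6.pkl","wb"))
P=cloud(w); y=YAW; E=np.array([[np.cos(y),np.sin(y)],[-np.sin(y),np.cos(y)]]); L=(P[...,:2]-np.array([.5427,-.0137]))@E.T
k=(np.abs(L[...,0]-.09)<.015)&(np.abs(L[...,1])>.05)&(np.abs(L[...,1])<.15)&(P[...,2]>.15)&(P[...,2]<.25); print(np.percentile(P[k][:,2],[10,25,50]))
k=(P[...,2]>.085)&(P[...,2]<.1)&(L[...,0]<-.05)&(L[...,0]>-.1)&(abs(L[...,1])<.03); q=P[k]; print("handle",q.min(0),q.max(0),len(q))
k=reg(P,.64,.70,0,.08,.325,.345); q=P[k]; print("crank",q.min(0),q.max(0),len(q))
k=(P[...,2]>.105)&(P[...,2]<.13)&(abs(L[...,0])<.05)&(abs(L[...,1])<.17); 
for yy in (-.126,-.042,.042): q=P[k&(abs(L[...,1]-yy)<.035)]; print(yy,(circ(q[:,:2])[:2]-np.array([.5427,-.0137]))@E.T,np.median(q[:,2]))
print(off([.467,-.0202,.084]))
```

```text
t 20.45 tcp [0.6274 0.0321 0.4364] xang -175.07 tilt 0.1 F [-0.8 -0.7  0. ] w 0.494 gf 0.0
[0.1985258  0.19900818 0.19954587]
handle [ 0.4587656  -0.02934279  0.08573239] [ 0.47647952 -0.0119605   0.09766509] 209
crank [0.66275565 0.02733726 0.32506613] [0.66863975 0.04300218 0.33229445] 115
-0.126 [ 0.00050699 -0.12505987] 0.11412118592691782
-0.042 [-0.00075609 -0.0423588 ] 0.11451701985895438
0.042 [-0.00027431  0.03980251] 0.11460605828242845
[16.58 -3.86 35.22]
```

Emit:
apply_moves:
  plan:
    - {"grip": 0.5, "offset": [4.5, -1, 0], "spin": 0}
    - {"grip": 0.5, "offset": [9, -2, 0], "spin": 0}
    - {"grip": 0.5, "offset": [13, -3, 2], "spin": 0}
    - {"grip": 0.5, "offset": [16.6, -3.9, 6], "spin": 0}
    - {"grip": 0.5, "offset": [16.6, -3.9, 10.5], "spin": 0}

```text
time_s: 21.0
tcp_pos: [0.467, -0.0213, 0.3326]
ee_rot: [[-0.996, -0.085, 0.007], [-0.085, 0.996, 0.002], [-0.008, 0.001, -1.0]]
wrist_force: [1.2, 0.6, -0.0]
gripper_width: 0.495
gripper_force: 0.0
```

Emit:
apply_moves:
  plan:
    - {"grip": 0.5, "offset": [0, 0, 4.5], "spin": 0}
    - {"grip": 0.5, "offset": [0, 0, 9], "spin": 0}
    - {"grip": 0.5, "offset": [0, 0, 13], "spin": 0}
    - {"grip": 0.5, "offset": [0, 0, 13], "spin": 0}
    - {"grip": 0.5, "offset": [0, 0, 13], "spin": 0}

```text
time_s: 21.5
tcp_pos: [0.4696, -0.0203, 0.2012]
ee_rot: [[-0.996, -0.086, 0.0], [-0.086, 0.996, -0.001], [0.0, -0.001, -1.0]]
wrist_force: [0.5, -0.5, 1.5]
gripper_width: 0.501
gripper_force: 0.0
```

Run:
```python
from h import *
st(); w=cap("wrist"); P=cloud(w)
k=reg(P,.44,.50,-.05,.02,.088,.1); q=P[k]; print("handle",q.min(0),q.max(0),len(q))
print(off([.467,-.0202,.084]))
```

```text
t 21.5 tcp [ 0.4696 -0.0203  0.2012] xang -175.05 tilt 0.06 F [ 0.5 -0.5  1.5] w 0.501 gf 0.0
handle [ 0.45805794 -0.02939281  0.08803811] [ 0.47526026 -0.01217386  0.0979024 ] 548
[ 0.38  0.02 11.84]
```

Emit:
apply_moves:
  plan:
    - {"grip": 0.5, "offset": [0.2, 0, 4], "spin": 0}
    - {"grip": 0.5, "offset": [0.2, 0, 8], "spin": 0}
    - {"grip": 0.5, "offset": [0.2, 0, 11.8], "spin": 0}
    - {"grip": 0.4, "offset": [0.2, 0, 11.8], "spin": 0}
    - {"grip": 0.2, "offset": [0.2, 0, 11.8], "spin": 0}

```text
time_s: 22.05
tcp_pos: [0.4687, -0.02, 0.0845]
ee_rot: [[-0.996, -0.087, 0.003], [-0.087, 0.996, 0.0], [-0.003, -0.0, -1.0]]
wrist_force: [1.0, -0.4, 0.5]
gripper_width: 0.391
gripper_force: 0.0
```

Emit:
apply_moves:
  plan:
    - {"grip": 0, "offset": [0, 0, 0], "spin": 0}
    - {"grip": 0, "offset": [0, 0, 0], "spin": 0}
    - {"grip": 0, "offset": [0, 0, 0], "spin": 0}
    - {"grip": 0, "offset": [0, 0, 0], "spin": 0}
    - {"grip": 0, "offset": [0, 0, 0], "spin": 0}

```text
time_s: 22.55
tcp_pos: [0.4683, -0.0198, 0.0848]
ee_rot: [[-0.996, -0.086, 0.005], [-0.086, 0.996, 0.001], [-0.005, 0.001, -1.0]]
wrist_force: [-1.5, 1.5, 7.6]
gripper_width: 0.199
gripper_force: 30.0
```

Emit:
apply_moves:
  plan:
    - {"grip": 0, "offset": [-1, 0, 0], "spin": 0}
    - {"grip": 0, "offset": [-2.5, 0, 0], "spin": 0}
    - {"grip": 0, "offset": [-4, 0, 0], "spin": 0}
    - {"grip": 0, "offset": [-5.5, 0, 0], "spin": 0}
    - {"grip": 0, "offset": [-7, 0, 0], "spin": 0}

```text
time_s: 23.05
tcp_pos: [0.5368, -0.0141, 0.0848]
ee_rot: [[-0.996, -0.086, 0.001], [-0.086, 0.996, 0.0], [-0.001, 0.0, -1.0]]
wrist_force: [-5.7, 2.8, 9.6]
gripper_width: 0.195
gripper_force: 30.0
```

Emit:
apply_moves:
  plan:
    - {"grip": 0, "offset": [-0.7, 0, 0], "spin": 0}
    - {"grip": 0, "offset": [-1.4, 0, 0], "spin": 0}
    - {"grip": 0, "offset": [-1.9, 0, 0], "spin": 0}
    - {"grip": 0, "offset": [-2.1, 0, 0], "spin": 0}
    - {"grip": 0, "offset": [-2.1, 0, 0], "spin": 0}

```text
time_s: 23.55
tcp_pos: [0.5584, -0.0123, 0.0848]
ee_rot: [[-0.996, -0.086, 0.003], [-0.086, 0.996, 0.0], [-0.003, 0.0, -1.0]]
wrist_force: [-1.7, 1.0, 6.1]
gripper_width: 0.194
gripper_force: 30.0
```

Emit:
apply_moves:
  plan:
    - {"grip": 0, "offset": [-0.2, 0, 0], "spin": 0}
    - {"grip": 0, "offset": [-0.4, 0, 0], "spin": 0}
    - {"grip": 0, "offset": [-0.4, 0, 0], "spin": 0}

```text
time_s: 23.85
tcp_pos: [0.5593, -0.0122, 0.0848]
ee_rot: [[-0.996, -0.086, -0.004], [-0.086, 0.996, -0.0], [0.004, -0.0, -1.0]]
wrist_force: [-8.7, 3.4, 12.4]
gripper_width: 0.197
gripper_force: 30.0
```

Emit:
apply_moves:
  plan:
    - {"grip": 0, "offset": [-0.2, 0, 0], "spin": 0}
    - {"grip": 0, "offset": [-0.3, 0, 0], "spin": 0}
    - {"grip": 0, "offset": [-0.3, 0, 0], "spin": 0}

```text
time_s: 24.15
tcp_pos: [0.5594, -0.0122, 0.0848]
ee_rot: [[-0.996, -0.085, -0.01], [-0.085, 0.996, -0.001], [0.01, -0.0, -1.0]]
wrist_force: [-14.7, 4.7, 18.0]
gripper_width: 0.194
gripper_force: 30.0
```

Emit:
apply_moves:
  plan:
    - {"grip": 0, "offset": [0.5, 0, 0], "spin": 0}
    - {"grip": 0.5, "offset": [0.5, 0, 0], "spin": 0}
    - {"grip": 0.5, "offset": [0.5, 0, 0], "spin": 0}
    - {"grip": 0.5, "offset": [0.6, 0, 0], "spin": 0}
    - {"grip": 0.5, "offset": [0.6, 0, 0], "spin": 0}

```text
time_s: 24.65
tcp_pos: [0.5582, -0.0126, 0.0822]
ee_rot: [[-0.996, -0.085, -0.001], [-0.085, 0.996, -0.0], [0.001, -0.0, -1.0]]
wrist_force: [-0.3, -0.3, 0.3]
gripper_width: 0.457
gripper_force: 0.0
```

Emit:
apply_moves:
  plan:
    - {"grip": 0.5, "offset": [0, 0, -2], "spin": 0}
    - {"grip": 0.5, "offset": [0, 0, -5], "spin": 0}
    - {"grip": 0.5, "offset": [2, 0, -9], "spin": 0}
    - {"grip": 0.5, "offset": [3, 2, -13], "spin": 0}
    - {"grip": 0.5, "offset": [3, 5, -17], "spin": 0}

```text
time_s: 25.15
tcp_pos: [0.5226, 0.0339, 0.2538]
ee_rot: [[-0.997, -0.083, -0.001], [-0.083, 0.997, -0.0], [0.001, -0.0, -1.0]]
wrist_force: [1.7, 1.6, 0.0]
gripper_width: 0.502
gripper_force: 0.0
```

Emit:
apply_moves:
  plan:
    - {"grip": 0.5, "offset": [0, 0, -5], "spin": 0}
    - {"grip": 0.5, "offset": [0, 0, -10], "spin": 0}
    - {"grip": 0.5, "offset": [0, 0, -15], "spin": 0}
    - {"grip": 0.5, "offset": [-3, 0, -18], "spin": 0}
    - {"grip": 0.5, "offset": [-7, 0, -18], "spin": 0}

```text
time_s: 25.65
tcp_pos: [0.5948, 0.0404, 0.4406]
ee_rot: [[-0.996, -0.086, 0.014], [-0.086, 0.996, 0.003], [-0.014, 0.001, -1.0]]
wrist_force: [0.9, 0.5, 0.4]
gripper_width: 0.498
gripper_force: 0.0
```

Emit:
apply_moves:
  plan:
    - {"grip": 0.5, "offset": [-2.5, 0, 0], "spin": 0}
    - {"grip": 0.5, "offset": [-2.5, 0, 0], "spin": 0}
    - {"grip": 0.5, "offset": [-2.5, 0, 0], "spin": 0}

```text
time_s: 25.95
tcp_pos: [0.619, 0.0428, 0.4311]
ee_rot: [[-0.996, -0.085, -0.003], [-0.085, 0.996, -0.001], [0.003, -0.001, -1.0]]
wrist_force: [-0.3, -0.5, 0.8]
gripper_width: 0.499
gripper_force: 0.0
```

Run:
```python
from h import *
import pickle
st(); w=cap("wrist"); pickle.dump(w,open("w7.pkl","wb")); cv2.imwrite("pics/w7.png",w["img"])
P=cloud(w); k=reg(P,.64,.70,0,.08,.325,.345); q=P[k]; print("crank",q.min(0),q.max(0),len(q))
print(off([.6738,.036,.318]))
```

```text
t 25.95 tcp [0.619  0.0428 0.4311] xang -175.1 tilt 0.16 F [-0.3 -0.5  0.8] w 0.499 gf 0.0Traceback (most recent call last):
  File "<stdin>", line 4, in <module>
    return umr_minimum(a, axis, None, out, keepdims, initial, where)
ValueError: zero-size array to reduction operation minimum which has no identity
```

View pics/w7.png

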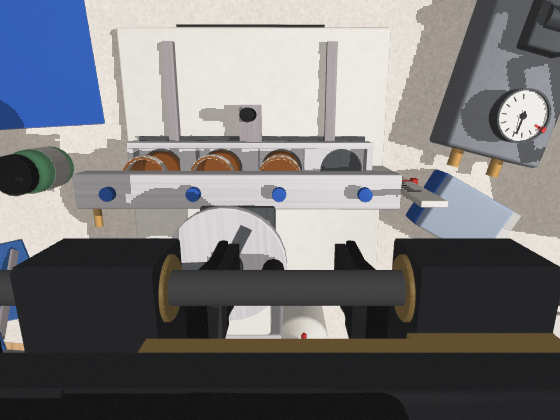

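The wrist view shows the block home, with three vessels standing under the bar at (147,160), (215,160) and (280,160). The crank is at (272,265). I'll grip it again.

Emit:
apply_moves:
  plan:
    - {"grip": 0.5, "offset": [-5.4, -1.1, 0], "spin": 0}
    - {"grip": 0.5, "offset": [-5.4, -1.1, 4], "spin": 0}
    - {"grip": 0.5, "offset": [-5.4, -1.1, 6], "spin": 0}
    - {"grip": 0.5, "offset": [-5.4, -1.1, 6], "spin": 0}
    - {"grip": 0.5, "offset": [-5.4, -1.1, 6], "spin": 0}

```text
time_s: 26.5
tcp_pos: [0.673, 0.0362, 0.3743]
ee_rot: [[-0.996, -0.086, 0.002], [-0.086, 0.996, -0.001], [-0.002, -0.001, -1.0]]
wrist_force: [-0.7, 0.0, 0.9]
gripper_width: 0.503
gripper_force: 0.0
```

Run:
```python
from h import *
st(); print(off([.6738,.036,.3185]))
```

```text
t 26.5 tcp [0.673  0.0362 0.3743] xang -175.07 tilt 0.11 F [-0.7  0.   0.9] w 0.503 gf 0.0
[-0.07 -0.02  5.58]
```

Emit:
apply_moves:
  plan:
    - {"grip": 0.5, "offset": [0, 0, 3], "spin": 0}
    - {"grip": 0.5, "offset": [-0.05, 0, 5.6], "spin": 0}
    - {"grip": 0.4, "offset": [-0.05, 0, 5.6], "spin": 0}
    - {"grip": 0, "offset": [-0.05, 0, 5.6], "spin": 0}
    - {"grip": 0, "offset": [-0.05, 0, 5.6], "spin": 0}

```text
time_s: 27.0
tcp_pos: [0.6748, 0.0366, 0.3201]
ee_rot: [[-0.996, -0.086, 0.006], [-0.086, 0.996, 0.0], [-0.006, -0.0, -1.0]]
wrist_force: [0.2, -0.3, 0.8]
gripper_width: 0.313
gripper_force: 0.0
```

Emit:
apply_moves:
  plan:
    - {"grip": 0, "offset": [0, 0, 0], "spin": 0}
    - {"grip": 0, "offset": [0, 0, 0], "spin": 0}
    - {"grip": 0, "offset": [0, 0, 0], "spin": 0}
    - {"grip": 0, "offset": [0, 0, 0], "spin": 0}
    - {"grip": 0, "offset": [0, 0, 0], "spin": 0}

```text
time_s: 27.5
tcp_pos: [0.6746, 0.0366, 0.319]
ee_rot: [[-0.996, -0.086, 0.004], [-0.086, 0.996, 0.0], [-0.004, -0.0, -1.0]]
wrist_force: [-0.8, 0.4, 5.9]
gripper_width: 0.204
gripper_force: 30.0
```

Emit:
apply_moves:
  plan:
    - {"grip": 0, "offset": [-1.59, -0.31, 0], "spin": 0}
    - {"grip": 0, "offset": [-2.92, -1.24, 0], "spin": 0}
    - {"grip": 0, "offset": [-3.76, -2.63, 0], "spin": 0}
    - {"grip": 0, "offset": [-3.95, -4.24, 0], "spin": 0}
    - {"grip": 0, "offset": [-3.48, -5.79, 0], "spin": 0}

```text
time_s: 28.0
tcp_pos: [0.7153, -0.0177, 0.3189]
ee_rot: [[-0.996, -0.087, 0.006], [-0.087, 0.996, 0.001], [-0.006, 0.0, -1.0]]
wrist_force: [-4.5, 3.7, 8.1]
gripper_width: 0.207
gripper_force: 30.0
```

Emit:
apply_moves:
  plan:
    - {"grip": 0, "offset": [1.06, -1.22, 0], "spin": 0}
    - {"grip": 0, "offset": [2.53, -1.91, 0], "spin": 0}
    - {"grip": 0, "offset": [4.16, -1.94, 0], "spin": 0}
    - {"grip": 0, "offset": [5.65, -1.3, 0], "spin": 0}
    - {"grip": 0, "offset": [6.75, -0.12, 0], "spin": 0}

```text
time_s: 28.5
tcp_pos: [0.648, -0.0255, 0.319]
ee_rot: [[-0.996, -0.085, 0.008], [-0.085, 0.996, 0.0], [-0.008, -0.0, -1.0]]
wrist_force: [6.0, 1.8, 2.7]
gripper_width: 0.21
gripper_force: 30.0
```

Emit:
apply_moves:
  plan:
    - {"grip": 0, "offset": [0.53, 1.53, 0], "spin": 0}
    - {"grip": 0, "offset": [0.39, 3.15, 0], "spin": 0}
    - {"grip": 0, "offset": [-0.4, 4.57, 0], "spin": 0}
    - {"grip": 0, "offset": [-1.69, 5.54, 0], "spin": 0}
    - {"grip": 0, "offset": [-3.28, 5.91, 0], "spin": 0}

```text
time_s: 29.0
tcp_pos: [0.6738, 0.0367, 0.3189]
ee_rot: [[-0.996, -0.087, -0.001], [-0.087, 0.996, -0.003], [0.001, -0.003, -1.0]]
wrist_force: [-1.6, -8.3, 8.3]
gripper_width: 0.206
gripper_force: 30.0
```

Works well; three more turns.

Emit:
apply_moves:
  plan:
    - {"grip": 0, "offset": [-1.59, -0.31, 0], "spin": 0}
    - {"grip": 0, "offset": [-2.92, -1.24, 0], "spin": 0}
    - {"grip": 0, "offset": [-3.76, -2.63, 0], "spin": 0}
    - {"grip": 0, "offset": [-3.95, -4.24, 0], "spin": 0}
    - {"grip": 0, "offset": [-3.48, -5.79, 0], "spin": 0}

```text
time_s: 29.5
tcp_pos: [0.7158, -0.0166, 0.3189]
ee_rot: [[-0.996, -0.088, 0.005], [-0.088, 0.996, 0.001], [-0.005, 0.0, -1.0]]
wrist_force: [-1.1, 3.4, 10.8]
gripper_width: 0.208
gripper_force: 30.0
```

Emit:
apply_moves:
  plan:
    - {"grip": 0, "offset": [1.06, -1.22, 0], "spin": 0}
    - {"grip": 0, "offset": [2.53, -1.91, 0], "spin": 0}
    - {"grip": 0, "offset": [4.16, -1.94, 0], "spin": 0}
    - {"grip": 0, "offset": [5.65, -1.3, 0], "spin": 0}
    - {"grip": 0, "offset": [6.75, -0.12, 0], "spin": 0}

```text
time_s: 30.0
tcp_pos: [0.6477, -0.025, 0.3189]
ee_rot: [[-0.996, -0.085, 0.006], [-0.085, 0.996, -0.001], [-0.006, -0.001, -1.0]]
wrist_force: [6.1, 1.8, 6.9]
gripper_width: 0.209
gripper_force: 30.0
```

Emit:
apply_moves:
  plan:
    - {"grip": 0, "offset": [0.53, 1.53, 0], "spin": 0}
    - {"grip": 0, "offset": [0.39, 3.15, 0], "spin": 0}
    - {"grip": 0, "offset": [-0.4, 4.57, 0], "spin": 0}
    - {"grip": 0, "offset": [-1.69, 5.54, 0], "spin": 0}
    - {"grip": 0, "offset": [-3.28, 5.91, 0], "spin": 0}

```text
time_s: 30.5
tcp_pos: [0.674, 0.0368, 0.3189]
ee_rot: [[-0.996, -0.087, -0.001], [-0.087, 0.996, -0.003], [0.001, -0.003, -1.0]]
wrist_force: [-1.5, -8.2, 9.7]
gripper_width: 0.209
gripper_force: 30.0
```

Emit:
apply_moves:
  plan:
    - {"grip": 0, "offset": [-1.59, -0.31, 0], "spin": 0}
    - {"grip": 0, "offset": [-2.92, -1.24, 0], "spin": 0}
    - {"grip": 0, "offset": [-3.76, -2.63, 0], "spin": 0}
    - {"grip": 0, "offset": [-3.95, -4.24, 0], "spin": 0}
    - {"grip": 0, "offset": [-3.48, -5.79, 0], "spin": 0}

```text
time_s: 31.0
tcp_pos: [0.7158, -0.0165, 0.3189]
ee_rot: [[-0.996, -0.088, 0.005], [-0.088, 0.996, 0.001], [-0.005, 0.0, -1.0]]
wrist_force: [-0.9, 3.5, 11.4]
gripper_width: 0.207
gripper_force: 30.0
```

Emit:
apply_moves:
  plan:
    - {"grip": 0, "offset": [1.06, -1.22, 0], "spin": 0}
    - {"grip": 0, "offset": [2.53, -1.91, 0], "spin": 0}
    - {"grip": 0, "offset": [4.16, -1.94, 0], "spin": 0}
    - {"grip": 0, "offset": [5.65, -1.3, 0], "spin": 0}
    - {"grip": 0, "offset": [6.75, -0.12, 0], "spin": 0}

```text
time_s: 31.5
tcp_pos: [0.6477, -0.025, 0.3189]
ee_rot: [[-0.996, -0.085, 0.005], [-0.085, 0.996, -0.001], [-0.005, -0.001, -1.0]]
wrist_force: [5.7, 0.4, 8.7]
gripper_width: 0.212
gripper_force: 30.0
```

Emit:
apply_moves:
  plan:
    - {"grip": 0, "offset": [0.53, 1.53, 0], "spin": 0}
    - {"grip": 0, "offset": [0.39, 3.15, 0], "spin": 0}
    - {"grip": 0, "offset": [-0.4, 4.57, 0], "spin": 0}
    - {"grip": 0, "offset": [-1.69, 5.54, 0], "spin": 0}
    - {"grip": 0, "offset": [-3.28, 5.91, 0], "spin": 0}

```text
time_s: 32.0
tcp_pos: [0.6741, 0.0368, 0.3189]
ee_rot: [[-0.996, -0.087, -0.001], [-0.087, 0.996, -0.003], [0.001, -0.003, -1.0]]
wrist_force: [-1.3, -7.9, 9.6]
gripper_width: 0.212
gripper_force: 30.0
```

Emit:
apply_moves:
  plan:
    - {"grip": 0, "offset": [-1.59, -0.31, 0], "spin": 0}
    - {"grip": 0, "offset": [-2.92, -1.24, 0], "spin": 0}
    - {"grip": 0, "offset": [-3.76, -2.63, 0], "spin": 0}
    - {"grip": 0, "offset": [-3.95, -4.24, 0], "spin": 0}
    - {"grip": 0, "offset": [-3.48, -5.79, 0], "spin": 0}

```text
time_s: 32.5
tcp_pos: [0.7158, -0.0165, 0.3189]
ee_rot: [[-0.996, -0.088, 0.005], [-0.088, 0.996, 0.001], [-0.005, 0.0, -1.0]]
wrist_force: [-0.3, 3.1, 12.3]
gripper_width: 0.212
gripper_force: 30.0
```

Emit:
apply_moves:
  plan:
    - {"grip": 0, "offset": [1.06, -1.22, 0], "spin": 0}
    - {"grip": 0, "offset": [2.53, -1.91, 0], "spin": 0}
    - {"grip": 0, "offset": [4.16, -1.94, 0], "spin": 0}
    - {"grip": 0, "offset": [5.65, -1.3, 0], "spin": 0}
    - {"grip": 0, "offset": [6.75, -0.12, 0], "spin": 0}

```text
time_s: 33.0
tcp_pos: [0.6478, -0.0251, 0.3189]
ee_rot: [[-0.996, -0.085, 0.005], [-0.085, 0.996, -0.001], [-0.005, -0.001, -1.0]]
wrist_force: [4.9, -0.0, 8.3]
gripper_width: 0.21
gripper_force: 30.0
```

Emit:
apply_moves:
  plan:
    - {"grip": 0, "offset": [0.53, 1.53, 0], "spin": 0}
    - {"grip": 0, "offset": [0.39, 3.15, 0], "spin": 0}
    - {"grip": 0, "offset": [-0.4, 4.57, 0], "spin": 0}
    - {"grip": 0, "offset": [-1.69, 5.54, 0], "spin": 0}
    - {"grip": 0, "offset": [-3.28, 5.91, 0], "spin": 0}

```text
time_s: 33.5
tcp_pos: [0.6742, 0.0368, 0.3189]
ee_rot: [[-0.996, -0.087, -0.001], [-0.087, 0.996, -0.003], [0.001, -0.003, -1.0]]
wrist_force: [-1.4, -7.2, 8.5]
gripper_width: 0.208
gripper_force: 30.0
```

Run:
```python
from h import *
import pickle
st()
s=cap("scene"); c=cap("top"); w=cap("wrist"); pickle.dump((s,c,w),open("all8.pkl","wb"))
a=cv2.resize(s["img"][225:325,260:360],None,fx=6,fy=6,interpolation=cv2.INTER_CUBIC); cv2.imwrite("pics/s8.png",a)
y=YAW; E=np.array([[np.cos(y),np.sin(y)],[-np.sin(y),np.cos(y)]])
for n,i in (("w",w),("t",c),("s",s)):
    P=cloud(i); L=(P[...,:2]-np.array([.5427,-.0137]))@E.T
    k=(np.abs(L[...,0]-.092)<.013)&(np.abs(L[...,1])>.05)&(np.abs(L[...,1])<.15)&(P[...,2]>.15)&(P[...,2]<.20); print(n,k.sum(),np.percentile(P[k][:,2],[10,25,50,75]))
```

```text
t 33.5 tcp [0.6742 0.0368 0.3189] xang -175.01 tilt 0.19 F [-1.4 -7.2  8.5] w 0.208 gf 30.0
w 8974 [0.16648434 0.16694141 0.16744881 0.168007  ]
t 661 [0.16540512 0.16666924 0.16824946 0.16988566]
s 410 [0.16548929 0.1667155  0.16802209 0.16980092]
```

View pics/s8.png

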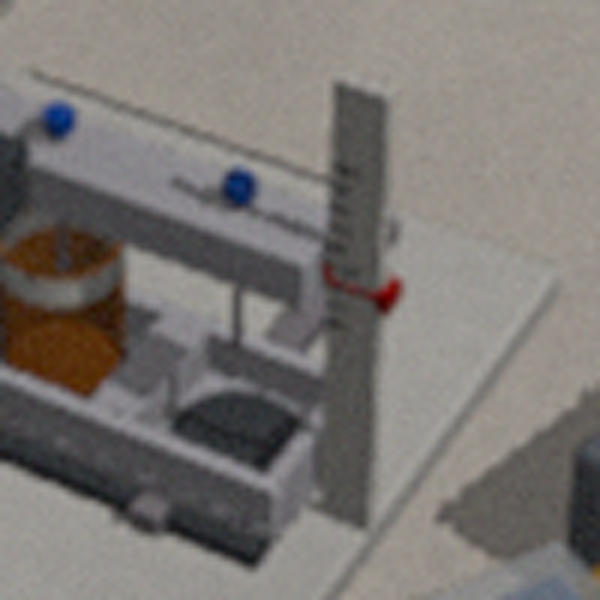

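The scene crop shows the pointer at (330,272), nearly level with the red mark at (355–395,290). The bar top reads 0.1676, so the head is at about 0.0537. I'll turn 192° more, then let go and check.

Emit:
apply_moves:
  plan:
    - {"grip": 0, "offset": [-1.59, -0.31, 0], "spin": 0}
    - {"grip": 0, "offset": [-2.92, -1.24, 0], "spin": 0}
    - {"grip": 0, "offset": [-3.76, -2.63, 0], "spin": 0}
    - {"grip": 0, "offset": [-3.95, -4.24, 0], "spin": 0}
    - {"grip": 0, "offset": [-3.48, -5.79, 0], "spin": 0}

```text
time_s: 34.15
tcp_pos: [0.7158, -0.0165, 0.3188]
ee_rot: [[-0.996, -0.088, 0.004], [-0.088, 0.996, 0.001], [-0.004, 0.001, -1.0]]
wrist_force: [-2.7, 3.5, 12.1]
gripper_width: 0.206
gripper_force: 30.0
```

Emit:
apply_moves:
  plan:
    - {"grip": 0, "offset": [1.06, -1.22, 0], "spin": 0}
    - {"grip": 0, "offset": [2.53, -1.91, 0], "spin": 0}
    - {"grip": 0, "offset": [4.16, -1.94, 0], "spin": 0}
    - {"grip": 0, "offset": [4.16, -1.94, 0], "spin": 0}
    - {"grip": 0, "offset": [4.16, -1.94, 0], "spin": 0}

```text
time_s: 34.65
tcp_pos: [0.6736, -0.0406, 0.3189]
ee_rot: [[-0.996, -0.086, -0.001], [-0.086, 0.996, -0.001], [0.001, -0.001, -1.0]]
wrist_force: [-2.7, -0.5, 11.0]
gripper_width: 0.207
gripper_force: 30.0
```

Emit:
apply_moves:
  plan:
    - {"grip": 0.4, "offset": [0, 0, 0], "spin": 0}
    - {"grip": 0.4, "offset": [0, 0, 0], "spin": 0}
    - {"grip": 0.4, "offset": [0, 0, 0], "spin": 0}
    - {"grip": 0.4, "offset": [0, 0, -3], "spin": 0}
    - {"grip": 0.4, "offset": [0, 0, -7], "spin": 0}

```text
time_s: 35.15
tcp_pos: [0.6733, -0.0403, 0.3829]
ee_rot: [[-0.996, -0.086, -0.01], [-0.086, 0.996, -0.0], [0.01, 0.001, -1.0]]
wrist_force: [1.0, 0.2, 0.2]
gripper_width: 0.393
gripper_force: 0.0
```

Emit:
apply_moves:
  plan:
    - {"grip": 0.4, "offset": [2, 4, 0], "spin": 0}
    - {"grip": 0.4, "offset": [4, 8, 0], "spin": 0}
    - {"grip": 0.4, "offset": [5, 12, 0], "spin": 0}
    - {"grip": 0.4, "offset": [5, 16, 0], "spin": 0}
    - {"grip": 0.4, "offset": [5, 20, 0], "spin": 0}

```text
time_s: 35.65
tcp_pos: [0.6062, 0.1557, 0.3858]
ee_rot: [[-0.996, -0.086, -0.002], [-0.086, 0.996, -0.0], [0.002, -0.0, -1.0]]
wrist_force: [1.2, -0.1, -0.3]
gripper_width: 0.395
gripper_force: 0.0
```

Emit:
apply_moves:
  plan:
    - {"grip": 0.4, "offset": [3, 2, 0], "spin": 0}
    - {"grip": 0.4, "offset": [4, 3, 4], "spin": 0}
    - {"grip": 0.4, "offset": [4, 3, 8], "spin": 0}
    - {"grip": 0.4, "offset": [4, 3, 8], "spin": 0}
    - {"grip": 0.4, "offset": [4, 3, 8], "spin": 0}

```text
time_s: 36.15
tcp_pos: [0.5651, 0.1805, 0.3064]
ee_rot: [[-0.996, -0.086, -0.001], [-0.086, 0.996, -0.002], [0.001, -0.002, -1.0]]
wrist_force: [-0.1, 0.3, 0.7]
gripper_width: 0.404
gripper_force: 0.0
```

Run:
```python
from h import *
import pickle
st()
w=cap("wrist"); s=cap("scene"); pickle.dump((s,w),open("all9.pkl","wb")); cv2.imwrite("pics/w9.png",w["img"])
y=YAW; E=np.array([[np.cos(y),np.sin(y)],[-np.sin(y),np.cos(y)]])
for n,i in (("w",w),("s",s)):
    P=cloud(i); L=(P[...,:2]-np.array([.5427,-.0137]))@E.T
    k=(np.abs(L[...,0]-.092)<.013)&(np.abs(L[...,1])>.05)&(np.abs(L[...,1])<.15)&(P[...,2]>.15)&(P[...,2]<.20); print(n,k.sum(),np.percentile(P[k][:,2],[10,25,50,75]) if k.sum() else "")
    hsv=cv2.cvtColor(i["img"],cv2.COLOR_BGR2HSV); red=((hsv[...,0]<8)|(hsv[...,0]>172))&(hsv[...,1]>120)&(hsv[...,2]>60)&(P[...,2]>.1)&(P[...,2]<.2)&(abs(L[...,1]-.18)<.03)&(abs(L[...,0]-.09)<.03)
    v,u=np.nonzero(red); print("red",len(u), P[red].mean(0).round(4) if len(u) else "", [(a,b,*P[b,a].round(4)) for a,b in zip(u,v)][::max(1,len(u)//12)])
```

```text
t 36.15 tcp [0.5651 0.1805 0.3064] xang -175.06 tilt 0.14 F [-0.1  0.3  0.7] w 0.404 gf 0.0
w 341 [0.1625131  0.16300068 0.16358575 0.17212976]
red 186 [0.615  0.1792 0.1534] [(np.int64(286), np.int64(251), np.float64(0.6111), np.float64(0.1828), np.float64(0.1463)), (np.int64(289), np.int64(253), np.float64(0.6106), np.float64(0.1853), np.float64(0.1515)), (np.int64(260), np.int64(255), np.float64(0.6142), np.float64(0.1614), np.float64(0.1524)), (np.int64(275), np.int64(255), np.float64(0.6135), np.float64(0.1739), np.float64(0.1513)), (np.int64(290), np.int64(255), np.float64(0.611), np.float64(0.1862), np.float64(0.1551)), (np.int64(268), np.int64(256), np.float64(0.6145), np.float64(0.1681), np.float64(0.1523)), (np.int64(283), np.int64(256), np.float64(0.6135), np.float64(0.1806), np.float64(0.152)), (np.int64(288), np.int64(257), np.float64(0.6127), np.float64(0.1847), np.float64(0.1556)), (np.int64(257), np.int64(259), np.float64(0.6182), np.float64(0.1591), np.float64(0.1518)), (np.int64(287), np.int64(261), np.float64(0.6163), np.float64(0.1842), np.float64(0.1555)), (np.in
[... 1120 characters left out ...]
.float64(0.6209), np.float64(0.1816), np.float64(0.1502)), (np.int64(322), np.int64(274), np.float64(0.6205), np.float64(0.184), np.float64(0.1511)), (np.int64(323), np.int64(274), np.float64(0.6254), np.float64(0.1895), np.float64(0.1576)), (np.int64(325), np.int64(274), np.float64(0.614), np.float64(0.1884), np.float64(0.1487)), (np.int64(323), np.int64(275), np.float64(0.6214), np.float64(0.1874), np.float64(0.1504)), (np.int64(324), np.int64(275), np.float64(0.6188), np.float64(0.1885), np.float64(0.1491)), (np.int64(325), np.int64(275), np.float64(0.6143), np.float64(0.1887), np.float64(0.1459)), (np.int64(324), np.int64(276), np.float64(0.6219), np.float64(0.1905), np.float64(0.1493))]
```

View pics/w9.png

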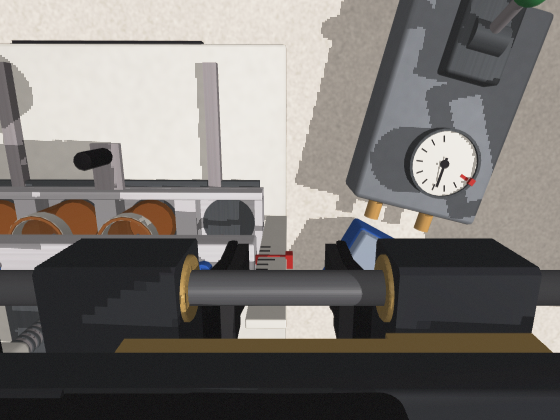

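Run:
```python
from h import *
import pickle
s,w=pickle.load(open("all9.pkl","rb"))
a=cv2.resize(w["img"][225:275,240:310],None,fx=8,fy=8,interpolation=cv2.INTER_CUBIC)
b=cv2.resize(s["img"][250:290,295:335],(400,400),interpolation=cv2.INTER_CUBIC)
b=np.vstack([b[:400]]); c=np.zeros((400,800,3),np.uint8); c[:,:400]=cv2.resize(a,(400,286)).shape and 0
c[:286,:400]=cv2.resize(a,(400,286)); c[:,400:]=b
cv2.imwrite("pics/z9.png",c)
```

```text
(no output)
```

View pics/z9.png

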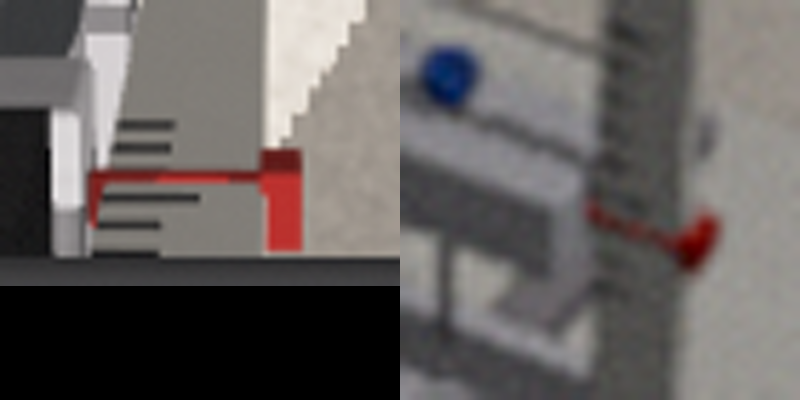

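The crop shows the pointer tip at (95–130,176) level with the red mark line at row 177, where tick spacing is about 25 px per 10 mm. The bar-top height gives a head position of about 0.0576. The head is set, so I'll go to the gauge.

Emit:
apply_moves:
  plan:
    - {"grip": 1, "offset": [0.7, 4.5, 0], "spin": 0}
    - {"grip": 1, "offset": [1.4, 9.5, 2], "spin": 0}
    - {"grip": 1, "offset": [2.1, 14.2, 5], "spin": 0}
    - {"grip": 1, "offset": [2.1, 14.2, 7.1], "spin": 0}
    - {"grip": 1, "offset": [2.1, 14.2, 7.1], "spin": 0}

```text
time_s: 36.75
tcp_pos: [0.5306, 0.321, 0.2332]
ee_rot: [[-0.996, -0.087, -0.004], [-0.087, 0.996, -0.003], [0.004, -0.002, -1.0]]
wrist_force: [0.4, -0.2, 0.7]
gripper_width: 0.767
gripper_force: 0.0
```

Emit:
apply_moves:
  plan:
    - {"grip": 1, "offset": [0, 0, 0], "spin": 0}
    - {"grip": 1, "offset": [0, 0, 0], "spin": 0}
    - {"grip": 1, "offset": [0, 0, 0], "spin": 0}

```text
time_s: 37.05
tcp_pos: [0.5329, 0.3196, 0.2379]
ee_rot: [[-0.996, -0.084, 0.003], [-0.084, 0.996, 0.003], [-0.003, 0.002, -1.0]]
wrist_force: [0.4, -0.3, -0.3]
gripper_width: 0.977
gripper_force: 0.0
```

```bash
cat > gauge.py <<'E'
from h import *
import pickle
def gauge(w,zd=.098):
    P=cloud(w); hsv=cv2.cvtColor(w["img"],cv2.COLOR_BGR2HSV)
    near=reg(P,.48,.59,.26,.38,.088,.112)
    dial=(near&(hsv[...,1]<50)&(hsv[...,2]>140)).astype(np.uint8)
    cs,_=cv2.findContours(cv2.morphologyEx(dial,cv2.MORPH_CLOSE,np.ones((9,9),np.uint8)),cv2.RETR_EXTERNAL,cv2.CHAIN_APPROX_NONE)
    c=cv2.convexHull(max(cs,key=cv2.contourArea)); (u,v),ax,_=cv2.fitEllipse(c); C=px2w(w,u,v,zd)[:2]
    red=near&((hsv[...,0]<8)|(hsv[...,0]>172))&(hsv[...,1]>120)
    f=cv2.fillConvexPoly(np.zeros(dial.shape,np.uint8),c,1)>0
    vv,uu=np.nonzero(red); Z=np.array([px2w(w,a,b,zd)[:2] for a,b in zip(uu,vv)])
    blk=(hsv[...,2]<70)&f; vv,uu=np.nonzero(blk); B=np.array([px2w(w,a,b,zd)[:2] for a,b in zip(uu,vv)])-C
    return (u,v),ax,C,Z,B
E
python3 - <<'E'
from gauge import *
w=cap("wrist"); st(); pickle.dump(w,open("w10.pkl","wb"))
print(np.round(r.sense()["joints"],1))
c,ax,C,Z,B=gauge(w); print("dial px",c,ax,"C",C)
d=Z.mean(0)-C; print("zero",Z.mean(0),np.hypot(*d),np.degrees(np.arctan2(d[1],d[0])),len(Z))
rr=np.hypot(*B.T); a=np.degrees(np.arctan2(B[:,1],B[:,0]))
for lo,hi in ((.006,.010),(.010,.014),(.014,.018),(.018,.024)):
    k=(rr>lo)&(rr<hi); h,e=np.histogram(a[k],36,(-180,180)); print(lo,[(int(e[i]),int(h[i])) for i in range(36) if h[i]>2])
cv2.imwrite("pics/g10.png",cv2.resize(w["img"][130:250,220:370],None,fx=5,fy=5,interpolation=cv2.INTER_CUBIC))
E
```

```text
t 37.1 tcp [0.5327 0.3196 0.2375] xang -175.17 tilt 0.19 F [-0.9  0.2 -0.1] w 0.986 gf 0.0
[  45.9   21.9   -0.9    0.   -67.1 -131.1]
dial px (289.58966064453125, 199.89695739746094) (75.8765869140625, 78.28913116455078) C [0.53032406 0.32122128]
zero [0.54435825 0.34641202] 0.02883629080278475 60.87707188533696 90
0.006 [(-20, 3), (-10, 8)]
0.01 [(-10, 9)]
0.014 [(-10, 10)]
0.018 [(-180, 3), (-150, 3), (-120, 3), (-100, 3), (-70, 3), (-40, 3), (-20, 4), (-10, 11), (10, 3), (30, 3)]
```

View pics/g10.png

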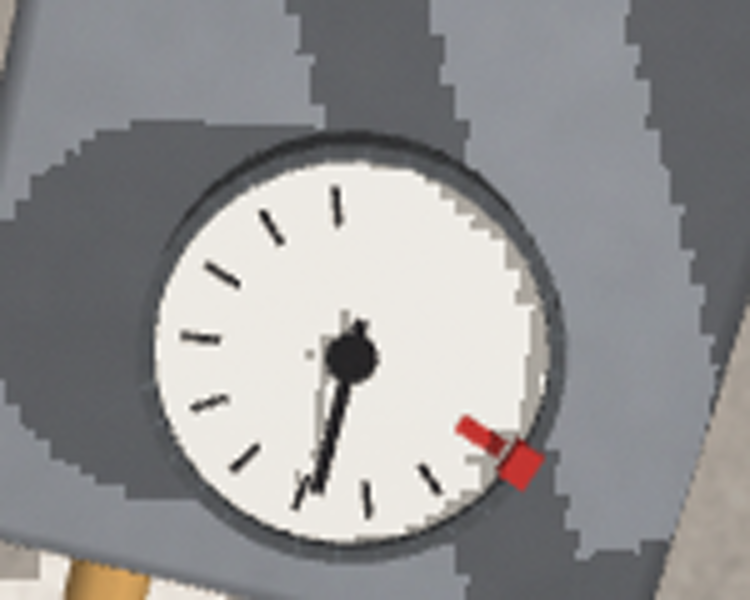

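The crop shows the hub at (350,357), the pointer tip at (318,490) and the red zero mark at (462,425)–(530,468). The zero is therefore about 72° (1.25 rad) counter-clockwise of the pointer. To stay inside the last joint's range, I'll turn the tool back before gripping.

Emit:
apply_moves:
  plan:
    - {"grip": 1, "offset": [0, 0, 0], "spin": -0.14}
    - {"grip": 1, "offset": [0, 0, 0], "spin": -0.28}
    - {"grip": 1, "offset": [0, 0, 0], "spin": -0.42}
    - {"grip": 1, "offset": [0, 0, 0], "spin": -0.56}
    - {"grip": 1, "offset": [0, 0, 0], "spin": -0.7}

```text
time_s: 37.6
tcp_pos: [0.5322, 0.3196, 0.2367]
ee_rot: [[-0.703, -0.711, 0.001], [-0.711, 0.703, 0.001], [-0.002, -0.0, -1.0]]
wrist_force: [-0.3, -0.1, 0.1]
gripper_width: 1.0
gripper_force: 0.0
```

Emit:
apply_moves:
  plan:
    - {"grip": 1, "offset": [0, 0, 0], "spin": -0.14}
    - {"grip": 1, "offset": [0, 0, 0], "spin": -0.28}
    - {"grip": 1, "offset": [0, 0, 0], "spin": -0.42}
    - {"grip": 1, "offset": [0, 0, 0], "spin": -0.55}
    - {"grip": 1, "offset": [0, 0, 0], "spin": -0.55}

```text
time_s: 38.1
tcp_pos: [0.5322, 0.3197, 0.2365]
ee_rot: [[-0.234, -0.972, 0.001], [-0.972, 0.234, 0.001], [-0.001, -0.001, -1.0]]
wrist_force: [0.7, 0.0, -0.4]
gripper_width: 0.999
gripper_force: 0.0
```

Emit:
apply_moves:
  plan:
    - {"grip": 1, "offset": [0, 0, 0], "spin": 0}
    - {"grip": 1, "offset": [0, 0, 0], "spin": 0}

```text
time_s: 38.3
tcp_pos: [0.5319, 0.3199, 0.2359]
ee_rot: [[-0.235, -0.972, 0.0], [-0.972, 0.235, 0.0], [-0.001, -0.0, -1.0]]
wrist_force: [0.5, -0.1, 0.1]
gripper_width: 1.003
gripper_force: 0.0
```

Run:
```python
from h import *
st(); print(np.round(r.sense()["joints"],1),off([.531,.3212,.099]))
```

```text
t 38.3 tcp [0.5319 0.3199 0.2359] xang -103.59 tilt 0.04 F [ 0.5 -0.1  0.1] w 1.003 gf 0.0
[ 45.9  21.9  -1.   -0.  -67.1 -59.5] [-0.09  0.12 13.69]
```

Emit:
apply_moves:
  plan:
    - {"grip": 1, "offset": [-0.1, 0.1, 4], "spin": 0}
    - {"grip": 1, "offset": [-0.1, 0.1, 8], "spin": 0}
    - {"grip": 1, "offset": [-0.1, 0.1, 11], "spin": 0}
    - {"grip": 1, "offset": [-0.1, 0.1, 13.6], "spin": 0}
    - {"grip": 0.9, "offset": [-0.1, 0.1, 13.6], "spin": 0}

```text
time_s: 38.8
tcp_pos: [0.5289, 0.3195, 0.0955]
ee_rot: [[-0.235, -0.972, -0.007], [-0.972, 0.235, -0.006], [0.007, 0.005, -1.0]]
wrist_force: [-0.4, -0.1, -0.1]
gripper_width: 0.965
gripper_force: 0.0
```

Emit:
apply_moves:
  plan:
    - {"grip": 0.5, "offset": [0, 0, 0], "spin": 0}
    - {"grip": 0.5, "offset": [0, 0, 0], "spin": 0}
    - {"grip": 0.5, "offset": [0, 0, 0], "spin": 0}
    - {"grip": 0.5, "offset": [0, 0, 0], "spin": 0}
    - {"grip": 0.5, "offset": [0, 0, 0], "spin": 0}

```text
time_s: 39.3
tcp_pos: [0.5312, 0.3222, 0.1015]
ee_rot: [[-0.233, -0.973, 0.002], [-0.973, 0.233, 0.002], [-0.002, -0.001, -1.0]]
wrist_force: [-3.6, 1.3, 5.7]
gripper_width: 0.725
gripper_force: 30.0
```

Emit:
apply_moves:
  plan:
    - {"grip": 0.5, "offset": [0, 0, 0], "spin": 0.14}
    - {"grip": 0.5, "offset": [0, 0, 0], "spin": 0.28}
    - {"grip": 0.5, "offset": [0, 0, 0], "spin": 0.42}
    - {"grip": 0.5, "offset": [0, 0, 0], "spin": 0.56}
    - {"grip": 0.5, "offset": [0, 0, 0], "spin": 0.7}

```text
time_s: 39.8
tcp_pos: [0.5312, 0.3222, 0.1015]
ee_rot: [[-0.807, -0.59, 0.002], [-0.59, 0.807, 0.002], [-0.003, 0.001, -1.0]]
wrist_force: [-4.3, 0.6, 5.7]
gripper_width: 0.732
gripper_force: 30.0
```

Emit:
apply_moves:
  plan:
    - {"grip": 0.5, "offset": [0, 0, 0], "spin": 0.14}
    - {"grip": 0.5, "offset": [0, 0, 0], "spin": 0.28}
    - {"grip": 0.5, "offset": [0, 0, 0], "spin": 0.42}
    - {"grip": 0.5, "offset": [0, 0, 0], "spin": 0.55}
    - {"grip": 0.5, "offset": [0, 0, 0], "spin": 0.55}

```text
time_s: 40.3
tcp_pos: [0.5312, 0.3223, 0.1015]
ee_rot: [[-0.996, -0.084, 0.002], [-0.084, 0.996, 0.002], [-0.002, 0.002, -1.0]]
wrist_force: [-3.5, 0.9, 6.5]
gripper_width: 0.728
gripper_force: 30.0
```

Run:
```python
from gauge import *
w=cap("wrist"); st(); pickle.dump(w,open("w11.pkl","wb"))
C=w2px(w,[.531,.3212,.098]); print(C); u,v=C.astype(int)
hsv=cv2.cvtColor(w["img"],cv2.COLOR_BGR2HSV); red=((hsv[...,0]<8)|(hsv[...,0]>172))&(hsv[...,1]>120); a,b=np.nonzero(red); print(np.unique(b),np.unique(a)) if len(a)<400 else print(len(a))
t=cap("top"); cv2.imwrite("pics/t11.png",cv2.resize(t["img"][170:260,110:210],None,fx=6,fy=6))
```

```text
t 40.35 tcp [0.5312 0.3223 0.1015] xang -175.08 tilt 0.16 F [-4.5  0.5  6.2] w 0.726 gf 30.0
[285.76329691 281.15812769]
[268 269 270 271 272 273 274 275 276 277 278] [323 324 325 326 327 328 329 330 331 332 333 334 335 336 337 338]
```

Emit:
apply_moves:
  plan:
    - {"grip": 1, "offset": [0, 0, 0], "spin": 0}
    - {"grip": 1, "offset": [0, 0, 0], "spin": 0}
    - {"grip": 1, "offset": [0, 0, 0], "spin": 0}
    - {"grip": 1, "offset": [0, 0, -4], "spin": 0}
    - {"grip": 1, "offset": [0, 0, -8], "spin": 0}

```text
time_s: 40.9
tcp_pos: [0.5306, 0.3204, 0.1788]
ee_rot: [[-0.996, -0.085, -0.003], [-0.085, 0.996, -0.003], [0.003, -0.003, -1.0]]
wrist_force: [1.4, -0.1, -1.0]
gripper_width: 0.988
gripper_force: 0.0
```

Emit:
apply_moves:
  plan:
    - {"grip": 1, "offset": [0, 0, -4], "spin": 0}
    - {"grip": 1, "offset": [0, 0, -5.5], "spin": 0}
    - {"grip": 1, "offset": [0, 0, -5.5], "spin": 0}
    - {"grip": 1, "offset": [0, 0, -5.5], "spin": 0}

```text
time_s: 41.3
tcp_pos: [0.5306, 0.3209, 0.2336]
ee_rot: [[-0.996, -0.085, -0.001], [-0.085, 0.996, -0.0], [0.001, -0.0, -1.0]]
wrist_force: [-0.5, 0.1, 0.2]
gripper_width: 1.001
gripper_force: 0.0
```

Run:
```python
from gauge import *
w=cap("wrist"); st(); pickle.dump(w,open("w12.pkl","wb"))
c,ax,C,Z,B=gauge(w); print("dial px",c,ax,"C",C)
d=Z.mean(0)-C; print("zero",np.hypot(*d),np.degrees(np.arctan2(d[1],d[0])),len(Z))
rr=np.hypot(*B.T); a=np.degrees(np.arctan2(B[:,1],B[:,0])); k=(rr>.006)&(rr<.02)&(a>-40)&(a<30); print("ptr",np.median(a[k]),k.sum())
u,v=map(int,c); cv2.imwrite("pics/g12.png",cv2.resize(w["img"][v-50:v+60,u-60:u+60],None,fx=5,fy=5,interpolation=cv2.INTER_CUBIC))
```

```text
t 41.35 tcp [0.5303 0.3207 0.2328] xang -175.11 tilt 0.18 F [-0.4  0.  -0.3] w 1.0 gf 0.0
dial px (288.1321105957031, 204.96759033203125) (76.50140380859375, 79.41754913330078) C [0.53032475 0.32123369]
zero 0.029925741588112755 -7.801956554998189 84
ptr -7.418401811139439 38
```

View pics/g12.png

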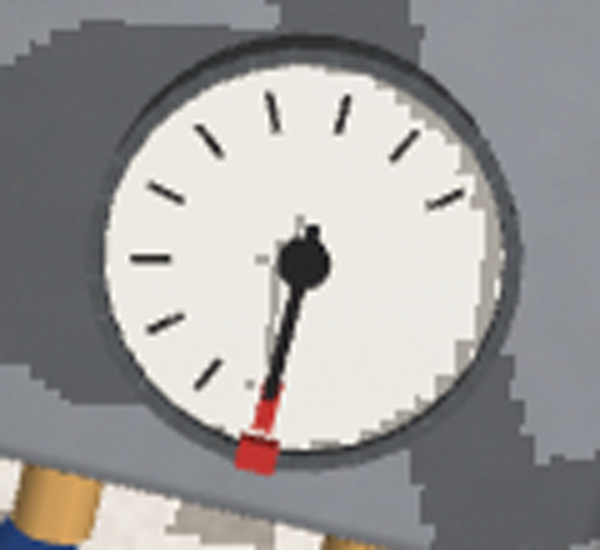

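The crop shows the pointer tip at (272,390) meeting the red zero mark at (265,410), so the bezel is set to within 1°. Now for the toggle.

Emit:
apply_moves:
  plan:
    - {"grip": 0, "offset": [3, 0, 0], "spin": 0.12}
    - {"grip": 0, "offset": [6, 0.5, 0], "spin": 0.237}
    - {"grip": 0, "offset": [6, 0.5, 0], "spin": 0.237}
    - {"grip": 0, "offset": [6, 0.5, 0], "spin": 0.237}
    - {"grip": 0, "offset": [6, 0.5, 0], "spin": 0.237}

```text
time_s: 41.85
tcp_pos: [0.4711, 0.3211, 0.2336]
ee_rot: [[-0.989, 0.15, -0.001], [0.15, 0.989, -0.001], [0.001, -0.001, -1.0]]
wrist_force: [0.6, 1.4, -0.2]
gripper_width: 0.63
gripper_force: 0.0
```

```bash
cat > ball.py <<'E'
from h import *
def ball(w):
    P=cloud(w); hsv=cv2.cvtColor(w["img"],cv2.COLOR_BGR2HSV)
    m=(hsv[...,0]>45)&(hsv[...,0]<80)&(hsv[...,1]>120)&(hsv[...,2]>40)&(P[...,2]>.11)&(P[...,2]<.17)
    q=P[m]
    if len(q)<20: print("few",len(q)); return
    from scipy.optimize import least_squares
    f=least_squares(lambda p:np.linalg.norm(q-p,axis=1)-.013,q.mean(0)-[0,0,.008],loss="soft_l1",f_scale=.001); print("ball",f.x.round(4),len(q),q.max(0).round(4)); return f.x
E
python3 - <<'E'
from ball import *
w=cap("wrist"); st(); cv2.imwrite("pics/w13.png",w["img"]); b=ball(w)
a=np.radians(-8.7); cx=np.array([np.cos(a),np.sin(a)]); pv=np.array([.531,.3212])-.112*cx
print("pred ball",pv-.0264*cx,"pivot",pv)
if b is not None:
    pv=b[:2]+.0264*cx; print("pivot from ball",pv)
p=pv-.069*cx; print("start",p,off([*p,.147]))
E
```

```text
t 41.9 tcp [0.4713 0.321  0.2337] xang 171.34 tilt 0.08 F [ 0.5 -0.2 -0.9] w 0.583 gf 0.0
ball [0.394  0.344  0.1405] 1510 [0.4063 0.3562 0.1551]
pred ball [0.39419245 0.3421345 ] pivot [0.42028868 0.33814121]
pivot from ball [0.4201396  0.33996933]
start [0.35193353 0.35040632] [12.24  1.11  8.67]
```

Emit:
apply_moves:
  plan:
    - {"grip": 0, "offset": [4.5, 0.5, 0], "spin": 0}
    - {"grip": 0, "offset": [9, 1, 0], "spin": 0}
    - {"grip": 0, "offset": [12.2, 1.05, 0], "spin": 0}
    - {"grip": 0, "offset": [12.2, 1.05, 0], "spin": 0}
    - {"grip": 0, "offset": [12.2, 1.05, 0], "spin": 0}

```text
time_s: 42.4
tcp_pos: [0.3519, 0.3503, 0.2346]
ee_rot: [[-0.989, 0.149, 0.0], [0.149, 0.989, 0.0], [-0.0, 0.0, -1.0]]
wrist_force: [-0.2, -0.6, -1.1]
gripper_width: 0.129
gripper_force: 0.0
```

Emit:
apply_moves:
  plan:
    - {"grip": 0, "offset": [0, 0, 2], "spin": 0}
    - {"grip": 0, "offset": [0, 0, 4], "spin": 0}
    - {"grip": 0, "offset": [0, 0, 6.5], "spin": 0}
    - {"grip": 0, "offset": [0, 0, 8.7], "spin": 0}
    - {"grip": 0, "offset": [0, 0, 8.7], "spin": 0}

```text
time_s: 42.9
tcp_pos: [0.3519, 0.3479, 0.1444]
ee_rot: [[-0.988, 0.153, -0.004], [0.153, 0.988, -0.006], [0.003, -0.007, -1.0]]
wrist_force: [-0.9, -0.3, -0.4]
gripper_width: 0.003
gripper_force: 0.0
```

Run:
```python
from ball import *
st(); a=np.radians(-8.7); cx=np.array([np.cos(a),np.sin(a)]); pv=np.array([.4201,.3395]); print(off([*(pv+.006*cx),.147]))
c=cap("top"); ball(c); cv2.imwrite("pics/t14.png",c["img"])
```

```text
t 42.9 tcp [0.3519 0.3479 0.1444] xang 171.2 tilt 0.42 F [-0.9 -0.3 -0.4] w 0.003 gf 0.0
[-7.47  0.21 -0.28]
ball [0.3966 0.344  0.1413] 41 [0.404  0.3547 0.1566]
```

Emit:
apply_moves:
  plan:
    - {"grip": 0, "offset": [-2, 0, 0], "spin": 0}
    - {"grip": 0, "offset": [-4, 0.1, 0], "spin": 0}
    - {"grip": 0, "offset": [-6, 0.1, 0], "spin": 0}
    - {"grip": 0, "offset": [-7.3, 0.1, 0], "spin": 0}
    - {"grip": 0, "offset": [-7.5, 0.1, 0], "spin": 0}

```text
time_s: 43.45
tcp_pos: [0.4251, 0.3398, 0.1482]
ee_rot: [[-0.988, 0.154, -0.004], [0.154, 0.988, 0.001], [0.004, 0.0, -1.0]]
wrist_force: [-15.7, 4.2, 5.7]
gripper_width: 0.012
gripper_force: 8.7
```

Emit:
apply_moves:
  plan:
    - {"grip": 0, "offset": [-0.2, 0, 0], "spin": 0}
    - {"grip": 0, "offset": [-0.4, 0, 0], "spin": 0}
    - {"grip": 0, "offset": [-0.4, 0, 0], "spin": 0}

```text
time_s: 43.75
tcp_pos: [0.4254, 0.3397, 0.1483]
ee_rot: [[-0.988, 0.152, -0.009], [0.152, 0.988, 0.001], [0.009, -0.001, -1.0]]
wrist_force: [-22.8, 5.6, 9.6]
gripper_width: 0.004
gripper_force: 12.3
```

Run:
```python
from ball import *
st(); c=cap("top"); ball(c); s=cap("scene"); ball(s)
a=np.radians(-8.7); cx=np.array([np.cos(a),np.sin(a)]); pv=np.array([.4201,.3395]); print("goal",pv+.0264*cx)
```

```text
t 43.75 tcp [0.4254 0.3397 0.1483] xang 171.26 tilt 0.49 F [-22.8   5.6   9.6] w 0.004 gf 12.3
few 0
ball [0.4462 0.3363 0.1417] 73 [0.4627 0.3487 0.1555]
goal [0.44619624 0.33550671]
```

Emit:
apply_moves:
  plan:
    - {"grip": 0, "offset": [2, 0, 0], "spin": 0}
    - {"grip": 0, "offset": [5, 0, 0], "spin": 0}
    - {"grip": 0, "offset": [7, 0, -3], "spin": 0}
    - {"grip": 0, "offset": [7, 0, -8], "spin": 0}
    - {"grip": 0, "offset": [7, 0, -13], "spin": 0}

```text
time_s: 44.35
tcp_pos: [0.3607, 0.3495, 0.2801]
ee_rot: [[-0.989, 0.149, 0.001], [0.149, 0.989, 0.0], [-0.001, 0.0, -1.0]]
wrist_force: [0.4, 0.6, -0.1]
gripper_width: 0.004
gripper_force: 0.0
```

Emit:
apply_moves:
  plan:
    - {"grip": 0, "offset": [0, 0, -5], "spin": 0}
    - {"grip": 0, "offset": [0, -4, -10], "spin": 0}
    - {"grip": 0, "offset": [0, -8, -10], "spin": 0}
    - {"grip": 0, "offset": [0, -12, -10], "spin": 0}
    - {"grip": 0, "offset": [0, -12, -10], "spin": 0}

```text
time_s: 44.85
tcp_pos: [0.3423, 0.2275, 0.3804]
ee_rot: [[-0.988, 0.153, 0.004], [0.153, 0.988, 0.004], [-0.003, 0.005, -1.0]]
wrist_force: [0.8, 1.1, 0.2]
gripper_width: 0.003
gripper_force: 0.0
```

Run:
```python
from ball import *
st(); t=cap("top"); s=cap("scene"); ball(t); ball(s)
cv2.imwrite("pics/fin.png",np.hstack([cv2.resize(t["img"][60:280,90:450],(480,293)),cv2.resize(s["img"][170:390,130:450],(426,293))])[:, :800])
y=YAW; E=np.array([[np.cos(y),np.sin(y)],[-np.sin(y),np.cos(y)]])
P=cloud(s); L=(P[...,:2]-np.array([.5427,-.0137]))@E.T
k=(np.abs(L[...,0]-.092)<.013)&(np.abs(L[...,1])>.05)&(np.abs(L[...,1])<.15)&(P[...,2]>.15)&(P[...,2]<.20); print(np.median(P[k][:,2]))
P=cloud(t); L=(P[...,:2]-np.array([.5427,-.0137]))@E.T
k=(P[...,2]>.08)&(P[...,2]<.1)&(L[...,0]<.06)&(L[...,0]>-.1)&(abs(L[...,1])<.03); print("handle",L[k].mean(0),k.sum())
```

```text
t 44.85 tcp [0.3423 0.2275 0.3804] xang 171.18 tilt 0.33 F [0.8 1.1 0.2] w 0.003 gf 0.0
ball [0.4487 0.3355 0.1421] 53 [0.457  0.3466 0.157 ]
ball [0.446  0.3362 0.1414] 66 [0.4616 0.3497 0.156 ]
0.16354630593495734
handle [1.62229354e-02 7.64453779e-05] 29
```

View pics/fin.png

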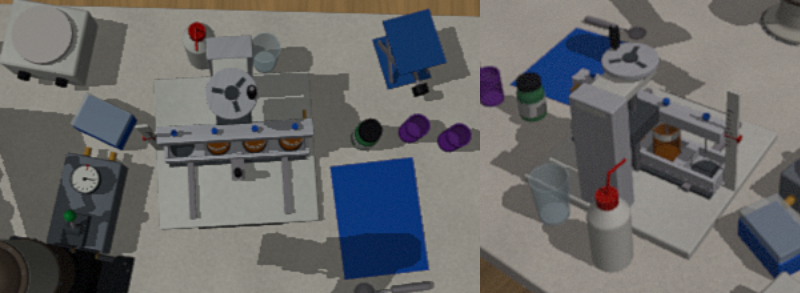

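The final view shows all three vessels upright in the block under the bar at (218,145), (254,145) and (290,142). The block is home, the toggle is over at (70,215), and the bystanders are where they started. I'll hand in.

```bash
python3 -c "
from station import r
print(r.finish_job())"
```

```text
the job is handed in; nothing more can be done
None
```

The job is handed in at about 45 s of the 210 s allowed: three vessels stand in the block, the block is fully home, the head is on the red mark (about 0.0575 measured against 0.058), the gauge reads zero within about 1°, the gas toggle is fully open, and nothing else on the bench was touched.

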